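# Clamp a jaw block in the 30-degree bevel fixture with a slotted cam screw

### The job

Load the large steel jaw block lying at the front of the bench into the sloping bevel fixture: lay it flat on the plate between the red switch roller and the brass cam, long side resting on the two low pins, and let go. Then take the big red flat driver from the rack, seat its blade in the slot of the cam screw and turn it clockwise until the block is driven home against the end stop and the switch lever is held fully pressed in. Leave the block clamped, stand the driver upright back in its large rack hole, and do not disturb the other things on the bench.

Things in the scene. Friction and masses are not known exactly. Their poses are not given: they have to be found in the camera images.
- nest_plate: Steel top plate, 102 x 166 mm, of the blue wedge fixture. Origin on its surface under the middle of the home block; x up the slope, z out of the plate (30 degrees from vertical, leaning left and towards the robot), y level, to the left seen from the low side. In mm it spans x -46..56, y -74..92. The home block fills x -21..21, y -34..34, z 0..26; its long lower side lies on the two rest pins.
- rest_pins (a point): Mid-point, at their tops, between the two rest pins (10 mm thick, 16 mm high, at x -26, y -20 and y 30 mm of the plate's frame; 40 mm free between them). Axes as the plate's.
- end_stop (a point): Centre of the end stop's contact face (plate frame, mm: x 0, y -34, z 13), which looks to the plate's +y; its dark post is 16 x 14 mm and 22 mm high. Up-slope of it, at x 14, is the red roller (10 mm thick, z 7..19), which stands 4.5 mm proud of this face when free, and behind that the black switch (x 18..54, y -44..-66, up to z 21).
- switch_lever (a joint): Hinged limit-switch lever with the red roller: 0 rad free, about 0.16 rad when the block is home on the end stop. Its spring pushes the block back off the stop with 5 to 8 N, more than the block's friction, so it stays in only while the cam holds the block.
- cam_screw_head (a point): Centre of the cam screw's slotted head at its top, on the screw axis (plate frame, mm: x -6, y 56, z 41; the axis is the plate's z). Head 28 mm across; one straight slot 21 x 5 mm, 7 mm deep, closed at both ends. The slot's direction is not measured: see it, or feel for it. A blade pressed lightly and turned drops in; its rub does not turn the screw (0.08 Nm friction).
- cam_axis (a point): Point on the screw axis at the plate (z 0). Brass cam under the head: 34 mm disc, z 4..20, its centre 8 mm off the axis; the slot runs along that offset. As found the offset points 120 to 165 degrees from the plate's -y (measured through +x); rim 9 to 13 mm from the home block. Clockwise seen from above tightens: block home at about 50 degrees, 0.3 to 0.8 Nm; dead stop at 16. It stays where left.
- jaw_block_center (a point): Centre (13 mm up) of the loose ground steel jaw block, 42 (x) x 68 (y) x 26 (z) mm, about 0.54 kg, lying flat at the front of the bench; axes along its sides.
- driver_handle (a point): Point on the axis of the loose big flat driver, in its red handle, 110 mm from the blade's tip; z from tip to handle end, blade width along x. Handle: hexagon 32 mm across flats (flats face x and every 60 degrees), 70 to 142 mm from the tip; shank 11 mm; 0.28 kg. It stands upright in the rack, the handle's flat shoulder on the rack's top, tip 30 mm above the bench.
- driver_tip (a point): Middle of the driver's blade tip; same axes. Blade 16 mm wide (x), 2.6 mm thick (y) at the tip and 3.6 mm at 10 mm up.
- rack_hole (a point): Centre of the 25 mm hole for the big driver, at the top of the aluminium bench rack (56 x 120 mm, top 100 mm above the bench, plate 4 mm thick, open below); y runs along the rack. Fixed tweezers stand in it 70 mm away towards -y, up to 140 mm above the bench.
- dust_brush: Bystander: wooden dust brush lying at the front of the bench, 184 mm long, origin under its middle.
- feeler_gauge: Bystander: steel feeler gauge, 95 mm long, at the front right, origin under its middle.
- bullseye_level: Bystander: round green level, 48 mm, at the front left, origin under its middle.
- mount_k1: Bystander: black round mount, 30 mm, behind the rack, origin under its middle.
Things that resemble listed ones, but are neither listed nor needed, are in the scene too. There is more than one size of the part that bears driver_handle; the job needs the middle-sized.

How it is judged (in metres and radians):
On the way, in this order (a step that is already met when the one before it is completed fails the run):
1. the block lies flat in the nest, let go (x of jaw_block_center in the frame of nest_plate between -0.006 and 0.012 m and y of jaw_block_center in the frame of nest_plate between -0.004 and 0.016 m and z of jaw_block_center in the frame of nest_plate below 0.016 m and angle between the z axis of jaw_block_center and the z axis of nest_plate, either way round below 0.1 rad and contact force between the fingers and anything else below 0.5 N), for 0.2 s.
2. the driver's blade is down in the slot of the cam screw (z of driver_tip in the frame of nest_plate below 0.037 m and distance between driver_tip and cam_screw_head below 0.01 m and angle between the z axis of driver_tip and the z axis of nest_plate, either way round below 0.2 rad), for 0.2 s.
3. the switch lever is pressed fully in by the block while the blade is still in the slot (value of joint switch_lever above 0.12 rad and z of driver_tip in the frame of nest_plate below 0.038 m and distance between driver_tip and cam_screw_head below 0.01 m), for 0.2 s.
At the end, for the whole second after the job is handed in: Block flat on the plate (0.08 rad, 3 mm), within 2.5 mm of the end stop and 5 mm of the pins, lever held in beyond 0.12 rad; driver upright (0.12 rad) in the large rack hole, shoulder down (tip within 12 mm of the hole's axis and below 34 mm); both at rest (value of joint switch_lever above 0.12 rad and x of jaw_block_center in the frame of nest_plate between -0.004 and 0.005 m and y of jaw_block_center in the frame of nest_plate between -0.0025 and 0.0025 m and z of jaw_block_center in the frame of nest_plate below 0.016 m and angle between the z axis of jaw_block_center and the z axis of nest_plate, either way round below 0.08 rad and horizontal distance between driver_tip and rack_hole below 0.012 m and angle between driver_tip's own z axis and vertical below 0.12 rad and height (world z) of driver_tip below 0.034 m and linear speed of jaw_block below 0.01 m/s and linear speed of big_driver below 0.02 m/s); the robot touches nothing.
It fails at once if a bystander is pushed more than 30 mm (distance of any of dust_brush, feeler_gauge, bullseye_level, mount_k1 from where it was at the start of the episode above 0.03 m).
It also fails if it takes over 72 s, if anything falls off the work surface, if the arm or the gripper's body presses on something with over 40 N, if the wrist force passes 120 N, or if a joint passes its speed limit or range.

### The arm

A 6-joint arm with a two-finger parallel gripper is mounted at the origin on a cart in front of the work surface, level with it; the furniture and walls round the work are solid. World frame = base frame: x ahead of the robot, y to its left, z up, the work surface at z = 0. Lengths are in mm, angles in rad, forces in N, time in s.
With the tool pointing down it reaches from about 350 to 975 mm from the base axis. Payload 7.1 kg.
Tool frame: the origin (TCP) lies at the centre of the arm's flange, where the gripper is bolted on; the fingertips stand 182 mm ahead of it and the grasp point (between the pads) lies 163 mm ahead of it; z points along the fingers, y is the line along which they close (so a half turn about z gives the same grasp; the last joint's range is limited). The gripper opens to 88 mm and grips with 3 to 60 N. Pads are 20 mm wide; open, the fingers measure 115 mm over their backs; the gripper's body (75 mm by 178 mm) begins 61 mm behind the grasp point.
Start: joints at [1.192, 0.423, 1.63, -0, 1.089, -0.019], TCP at [220.023, 584.976, 404.675] pointing down, gripper open.
Joint ranges: [-3, 3], [-0.9, 2.11], [0.09, 2.58], [-1.31, 4.45], [0.11, 2.69], [-2.54, 2.54]. Speed limits (rad/s): [2.39, 2.39, 3.01, 3.14, 3.14, 3.14].

### API

Orientations are given as a rotation vector (axis times angle).
In Python, from workcell import readout, get_image, ctrl gives the robot as it stands.
- The arm moves only by the tool step_arm, never from a script. Its argument "targets" is a list that holds one entry, the list of rows, each a list of 7 numbers: the shift along the world's x, y, z as a fraction of full scale, then the turn, a rotation vector about the world's x, y, z as a fraction of full scale, then the opening, from 0 (shut) to 1 (fully open). In form: [[[dx, dy, dz, wx, wy, wz, claw], ...]]. A call has exactly 5 rows; each row shifts and turns the commanded pose from where the row before left it; what a row does not reach is not made up. Full scale, the value 1, is 0.05 m for a shift and 4 degrees for a turn. A row lasts 1/8 s, in which the tool goes at most 62.5 mm and 10.7 degrees, less where a joint would pass 70% of its speed; a pose out of reach is approached as far as the arm can. A call with a number of a shift or a turn outside -1 to 1 is refused whole. A call with a gripper value outside its range is refused whole. The fingers move at their own pace and stop on an object; the grip force is fixed at half the most. Time passes only in rows, so rows that do not move let the fingers close, or fill a call up. It gives the time, the measured TCP pose, the force, the opening and the grip force at its end, in the units of the state.
- readout.get_obs(): the state, without advancing time (a new reading comes with each control period).
- get_image(name): name is "scene" or "side" or "wrist"; returns a dict with "pixels" (400x640x3 uint8, red, green, blue), "intrinsics" (3x3 intrinsics, pixels), "extrinsics" (4x4, takes a point from world to camera coordinates). Camera axes: x right, y down, z forward; pixel columns grow to the right and rows downward; lengths in mm; the calibration is good to about 2 mm. The wrist camera is an equidistant fisheye: a pixel r from the principal point sees the ray r / f radians off the axis. A picture is of the moment at which its call begins. There is no depth.
- ctrl.close_job(): hands the job in; it is judged then, once.
The state is a dict: "t": time; "qpos": joint angles; "qvel": joint speeds; "joint_torque": joint torques, N m; "ee_pos": TCP position; "orientation": TCP orientation; "ft_force": force on the tool from outside, world axes, zero at the start; "moment": the same for the moment, N m; "width": finger opening in mm; "grasp_force": force on a finger pad.
Only numpy, scipy, OpenCV 4.12 (cv2) and the standard library are available. Lean on these libraries where they do the work, as an engineer would, in place of code of your own. Each camera call takes 0.05 s, during which the arm holds its last target. There are 200 camera calls.

## Working session

There is one attempt and no reset: what is moved stays moved. The work goes in short steps, Python scripts to look and compute and a tool call to move; the robot and the scene stay as the last step left them, time stands still between calls to the robot, and variables do not carry over. Pictures are saved under pics/ and viewed, at most 10 in all, crops included, and the job is handed in when it is done.

Besides the shell and the picture viewer there is one more tool, called as name([rows], argument=value, ...), one row to a line, values as JSON. step_arm: Moves the arm, as the interface text tells. Shift numbers are shares of 0.05 m and turn numbers shares of 4 degrees, none past 1 either way. Its arguments: {"type":"object","properties":{"targets":{"type":"array"}},"required":["targets"]}

```bash
ls; mkdir -p pics
python3 - <<'E'
from workcell import readout,get_image
import cv2,numpy as np
print(readout.get_obs())
for n in("scene","side","wrist"):
    d=get_image(n);cv2.imwrite(f"pics/{n}0.png",d["pixels"][:,:,::-1]);np.savez(f"pics/{n}0.npz",**d)
    print(n,d["intrinsics"].tolist(),np.round(d["extrinsics"],4).tolist())
E
```

```text
pics
{'t': 0.0, 'qpos': array([ 1.19200559e+00,  4.23827214e-01,  1.63068027e+00,  8.57128975e-06,
        1.08858804e+00, -1.90097820e-02]), 'qvel': array([ 7.08177860e-04,  1.64282427e-03, -4.55898011e-04, -8.08670778e-04,
       -1.57305416e-05, -2.45790773e-03]), 'joint_torque': array([-1.89569248e-03, -5.44590175e+01, -2.73678982e+01,  6.42907410e-02,
        2.23574118e-02, -7.05519483e-05]), 'ee_pos': array([219.92218022, 584.73513894, 403.91381953]), 'orientation': array([-5.62051006e-01, -3.09059626e+00,  2.31158130e-03]), 'ft_force': array([0.74140139, 0.61566278, 0.35282677]), 'moment': array([ 0.03295952, -0.00252889, -0.02809824]), 'grasp_force': 0.0, 'width': 88.04175254072554}
scene [[519.8095051160653, 0.0, 318.4860970578062], [0.0, 519.8095051160653, 193.02906400542167], [0.0, 0.0, 1.0]] [[0.5461, -0.8377, 0.0028, -306.5083], [-0.5811, -0.3812, -0.7191, 433.8826], [0.6034, 0.3911, -0.695, 1271.7074], [0.0, 0.0, 0.0, 1.0]]
side [[401.8329666240861, 0.0, 321.229804782887], [0.0, 401.8329666240861, 199.35084322620304], [0.0, 0.0, 1.0]] [[0.8794, -0.476, 0.0078, -509.1953], [-0.2737, -0.519, -0.8097, 284.6217], [0.3895, 0.71, -0.5867, 1042.8465], [0.0, 0.0, 0.0, 1.0]]
wrist [[309.70691628693146, 0.0, 318.184960549975], [0.0, 309.70691628693146, 198.86234773637412], [0.0, 0.0, 1.0]] [[0.3524, 0.9358, -0.0011, -623.4675], [0.9065, -0.341, 0.2491, -31.187], [0.2327, -0.0888, -0.9685, 389.9018], [0.0, 0.0, 0.0, 1.0]]
```

View pics/scene0.png

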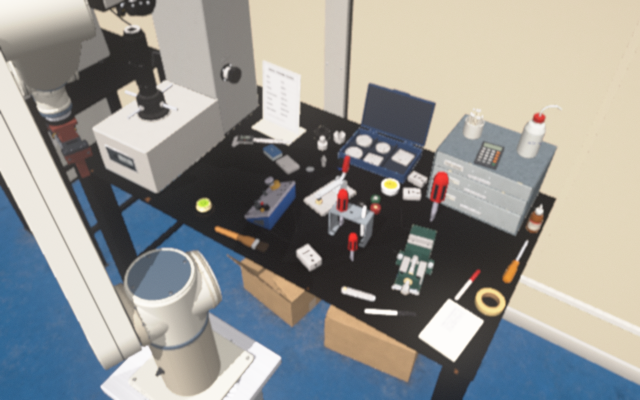

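View pics/side0.png

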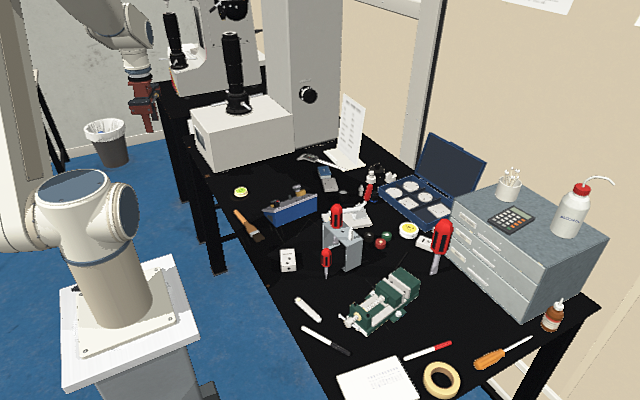

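Scene: rack at (355,222). Driver candidates are red handles at (343,197) in the rack, (346,163) behind it, (352,243) in front and (440,185) large at right. Block candidates are (309,257) at the front and (417,178)/(411,194). The fixture is at (270,203). Crop to check.

Run:
```python
import cv2
s=cv2.imread("pics/scene0.png")[140:290,190:390]; s=cv2.resize(s,None,fx=4,fy=4,interpolation=cv2.INTER_CUBIC);cv2.imwrite("pics/c1.png",s)
s=cv2.imread("pics/side0.png")[170:290,250:410]; s=cv2.resize(s,None,fx=5,fy=5,interpolation=cv2.INTER_CUBIC);cv2.imwrite("pics/c2.png",s)
```

```text
(no output)
```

View pics/c1.png

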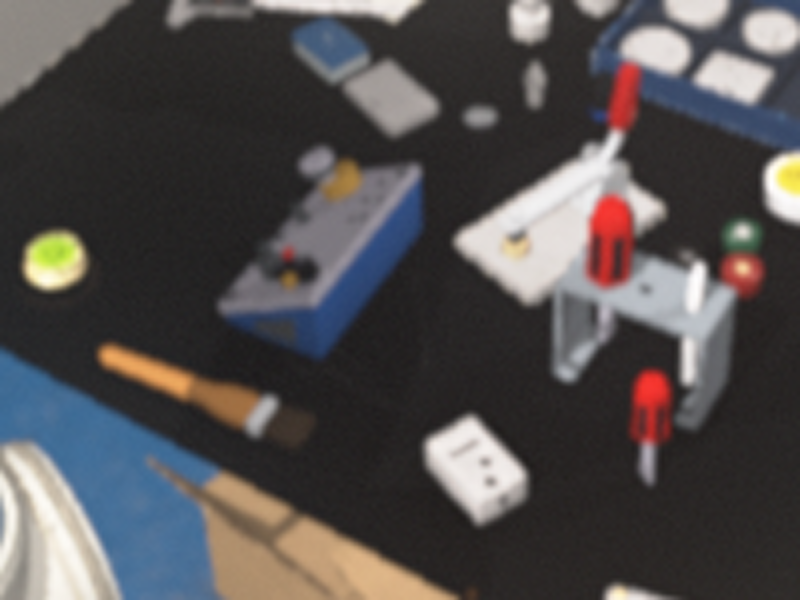

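View pics/c2.png

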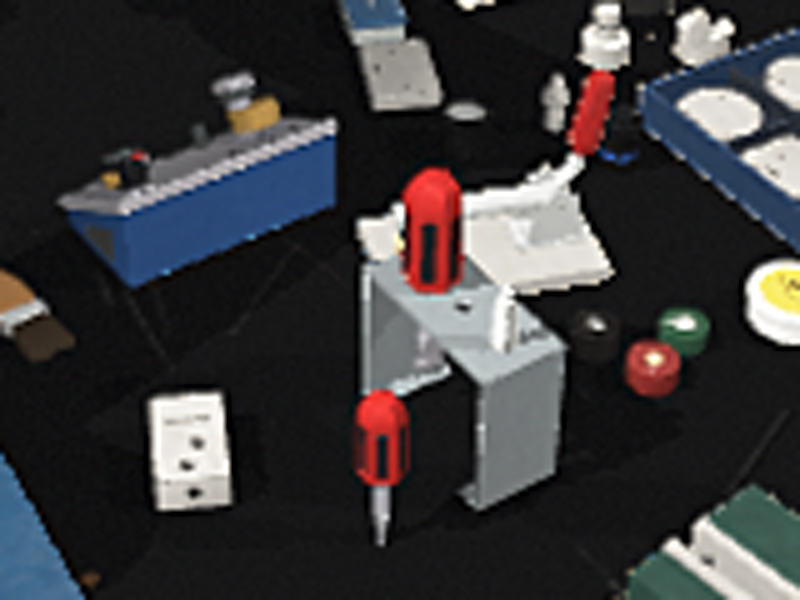

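Crops confirm: the rack-standing driver (c1 610,245 → scene 342,201) is the big one. The one at scene (353,243) is a small stubby, (440,185) is the largest and (346,163) belongs to another gadget. The block is the white one at scene (308,257). The fixture has its cam head at c1 (317,160) and roller at c1 (288,254). Now I fit positions from both views.

```bash
cat > h.py <<'E'
import numpy as np,cv2
from scipy.optimize import least_squares as LS
from scipy.spatial.transform import Rotation as R
from workcell import readout,get_image
def ld(n): return dict(np.load(f"pics/{n}.npz"))
def snap(cam,tag):
    d=get_image(cam);cv2.imwrite(f"pics/{tag}.png",d["pixels"][:,:,::-1]);np.savez(f"pics/{tag}.npz",**d);return d
def proj(d,P,fish=False):
    K,E=d["intrinsics"],d["extrinsics"];c=np.atleast_2d(P)@E[:3,:3].T+E[:3,3]
    if fish:
        rho=np.hypot(c[:,0],c[:,1]);k=np.arctan2(rho,c[:,2])/np.maximum(rho,1e-9);u=c[:,:2]*k[:,None]
    else: u=c[:,:2]/c[:,2:]
    return u*K[0,0]+K[:2,2]
def ray(d,uv,fish=False):
    K,E=d["intrinsics"],d["extrinsics"];u=(np.array(uv,float)-K[:2,2])/K[0,0]
    if fish: r=np.hypot(*u);c=np.r_[u/r*np.sin(r),np.cos(r)]
    else: c=np.r_[u,1]
    return -E[:3,:3].T@E[:3,3],E[:3,:3].T@c
def hit(d,uv,z,fish=False):
    o,v=ray(d,uv,fish);return o+v*(z-o[2])/v[2]
def Rplate(yaw): # yaw = direction of plate +y in world
    y=np.r_[np.cos(yaw),np.sin(yaw),0];h=np.r_[np.sin(yaw),-np.cos(yaw),0]
    x=h*np.cos(np.pi/6)+np.r_[0,0,.5];return np.c_[x,y,np.cross(x,y)]
def fitplate(obs,p0): # obs: list of (d,fish,plate pts,px)
    f=lambda p:np.concatenate([(proj(d,np.array(P,float)@Rplate(p[3]).T+p[:3],fi)-np.array(q)).ravel() for d,fi,P,q in obs])
    return LS(f,p0,x_scale=[10,10,10,.1],loss="soft_l1")
def rv(A): return R.from_matrix(A).as_rotvec()
E
cat > m1.py <<'E'
from h import *
S,D=ld("scene0"),ld("side0")
c1=lambda L:[((x+.5)/4-.5+190,(y+.5)/4-.5+140) for x,y in L]
c2=lambda L:[((x+.5)/5-.5+250,(y+.5)/5-.5+170) for x,y in L]
r=fitplate([(S,0,[(-46,-74,0),(56,-74,0),(56,92,0),(-6,56,41),(14,-34,19)],c1([(220,308),(320,303),(420,168),(317,160),(288,250)])),
 (D,0,[(-46,-74,0),(56,-74,0),(56,92,0),(-6,56,41),(14,-34,19)],c2([(60,203),(130,213),(335,122),(233,80),(140,154)]))],[600,200,60,.1])
print("plate",r.x,np.round(r.fun,1))
for n,d,c,L,z in(("blkS",S,c1,[(425,445),(470,415),(527,475),(482,503)],26),("blkD",D,c2,[(148,398),(222,392),(230,475),(155,480)],26),
  ("drvS",S,c1,[(611,198)],172),("drvD",D,c2,[(433,170)],172),("rackS",S,c1,[(570,265),(690,330),(735,290)],100),("stubS",S,c1,[(652,372),(648,485)],90),
  ("rackD",D,c2,[(362,265),(475,382),(565,348)],100),("stubD",D,c2,[(383,392)],90),("bot",S,c1,[(648,485)],0),("botD",D,c2,[(380,545)],0)):
    print(n,[np.round(hit(d,p,z)[:2]).tolist() for p in c(L)])
E
python3 m1.py
```

```text
plate [5.41556607e+02 1.78975697e+02 3.81027531e+01 1.29372640e-01] [ 0.6  0.2 -0.8 -0.9 -0.1 -0.9 -0.2  0.1  0.8  0.2  0.3  0.1 -1.4 -0.8
  0.3  0.  -0.3  0.7  0.1  0.9]
blkS [[430.0, -7.0], [471.0, -19.0], [447.0, -84.0], [409.0, -71.0]]
blkD [[434.0, -6.0], [475.0, -22.0], [449.0, -86.0], [410.0, -70.0]]
drvS [[593.0, -60.0]]
drvD [[595.0, -57.0]]
rackS [[581.0, -35.0], [572.0, -142.0], [625.0, -150.0]]
stubS [[531.0, -135.0], [441.0, -185.0]]
rackD [[562.0, -35.0], [568.0, -153.0], [627.0, -152.0]]
stubD [[525.0, -127.0]]
bot [[505.0, -152.0]]
botD [[511.0, -152.0]]
```

step_arm([
  [[0.22, -0.63, -0.1, 0, 0, -1, 1], [0.22, -0.63, -0.1, 0, 0, -1, 1], [0.22, -0.63, -0.1, 0, 0, -1, 1], [0.22, -0.63, -0.1, 0, 0, -1, 1], [0.22, -0.63, -0.1, 0, 0, -1, 1]],
])

```text
t: 0.78
ee_pos: [275.2, 426.4, 379.4]
orientation: [-1.093, -2.945, 0.0]
ft_force: [0.1, 0.0, -0.9]
width: 87.9
grasp_force: 0.0
```

step_arm([
  [[0.22, -0.63, -0.1, 0, 0, -1, 1], [0.22, -0.63, -0.1, 0, 0, -1, 1], [0.22, -0.63, -0.1, 0, 0, -1, 1], [0.22, -0.63, -0.1, 0, 0, -1, 1], [0.22, -0.63, -0.1, 0, 0, -1, 1]],
])

```text
t: 1.4
ee_pos: [330.2, 268.9, 354.5]
orientation: [1.588, 2.71, 0.0]
ft_force: [-0.4, -0.3, 0.1]
width: 87.9
grasp_force: 0.0
```

step_arm([
  [[0.22, -0.63, -0.2, 0, 0, -1, 1], [0.22, -0.63, -0.2, 0, 0, -1, 1], [0.22, -0.63, -0.2, 0, 0, -1, 1], [0.22, -0.63, -0.2, 0, 0, -1, 1], [0.22, -0.63, -0.2, 0, 0, -1, 1]],
])

```text
t: 2.02
ee_pos: [385.3, 111.5, 304.4]
orientation: [2.035, 2.393, 0.0]
ft_force: [0.7, 0.5, -0.4]
width: 87.4
grasp_force: 0.0
```

step_arm([
  [[0.22, -0.63, -0.2, 0, 0, -1, 1], [0.22, -0.63, -0.2, 0, 0, -1, 1], [0.22, -0.63, -0.2, 0, 0, -1, 1], [0.22, -0.63, -0.2, 0, 0, -1, 1], [0.22, -0.63, -0.2, 0, 0, -1, 1]],
])

```text
t: 2.65
ee_pos: [440.3, -46.1, 254.3]
orientation: [2.42, 2.004, 0.0]
ft_force: [1.3, 0.9, 0.3]
width: 87.7
grasp_force: 0.0
```

```bash
cat > blk.py <<'E'
from h import *
import sys
d=snap("wrist",sys.argv[1]);o=readout.get_obs()
A=R.from_rotvec(o["orientation"]).as_matrix();print("cam in tool",np.round(A.T@(ray(d,(300,200),1)[0]-o["ee_pos"])),"ytool yaw",np.degrees(np.arctan2(A[1,1],A[0,1])))
print("exp px",proj(d,[[441,-45,26],[430,-7,26],[471,-19,26],[447,-84,26],[409,-71,26]],1).round().tolist())
hsv=cv2.cvtColor(d["pixels"],cv2.COLOR_RGB2HSV);m=((hsv[...,1]<60)&(hsv[...,2]>110)).astype(np.uint8)
n,l,s,c=cv2.connectedComponentsWithStats(cv2.morphologyEx(m,cv2.MORPH_OPEN,np.ones((3,3))))
for i in range(1,n):
    if s[i,4]>300: print(i,s[i].tolist(),c[i].round().tolist())
E
python3 blk.py w1; python3 -c "
import cv2;cv2.imwrite('pics/w1v.png',cv2.imread('pics/w1.png'))"
```

```text
cam in tool [68. -1. 19.] ytool yaw -10.956627283010809
exp px [[318.0, 215.0], [291.0, 165.0], [354.0, 171.0], [335.0, 262.0], [282.0, 255.0]]
1 [207, 0, 40, 24, 545] [226.0, 11.0]
2 [506, 3, 134, 128, 10481] [564.0, 70.0]
3 [0, 76, 75, 213, 8294] [28.0, 187.0]
5 [285, 163, 75, 102, 5286] [321.0, 213.0]
8 [536, 180, 62, 59, 1897] [565.0, 207.0]
18 [592, 311, 48, 89, 2079] [624.0, 370.0]
```

View pics/w1.png

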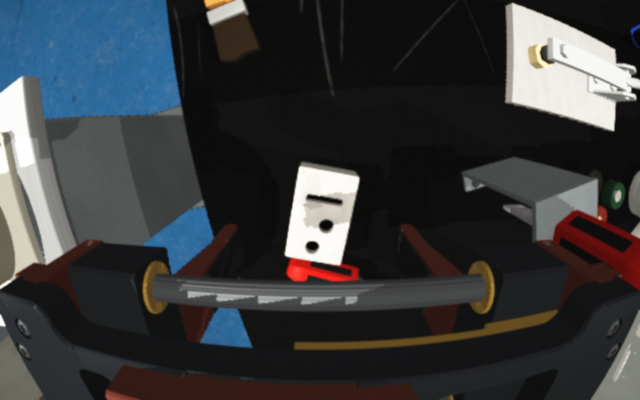

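The wrist view shows the block at about (322,213), with corners near (300,165), (358,172), (343,265), (287,258). A red-handled object shows just below it at (325,270).

Run:
```python
from h import *
d=ld("w1");print("cam",ray(d,(300,200),1)[0].round())
hsv=cv2.cvtColor(d["pixels"],cv2.COLOR_RGB2HSV);m=((hsv[...,1]<60)&(hsv[...,2]>110)).astype(np.uint8)
m[:,:275]=0;m[:,370:]=0;m[:155]=0;m[268:]=0
m=cv2.morphologyEx(m,cv2.MORPH_OPEN,np.ones((3,3)))
cn=max(cv2.findContours(m,0,1)[0],key=cv2.contourArea)
def hull(p):
    c,s=np.cos(p[2]),np.sin(p[2]);P=np.array([[a*34*c-b*21*s+p[0],a*34*s+b*21*c+p[1],z] for a in(1,-1) for b in(1,-1) for z in(0,26)])
    return cv2.convexHull(proj(d,P,1).astype(np.float32))
q=[tuple(map(float,x[0])) for x in cv2.convexHull(cn)]
r=LS(lambda p:[cv2.pointPolygonTest(hull(p),x,True) for x in q],[441,-45,1.25],x_scale=[1,1,.02],diff_step=1e-4,loss="soft_l1")
print(r.x,np.degrees(r.x[2]),np.sqrt(np.mean(r.fun**2)))
for z in(0,50,100):print([hit(d,p,z,1).round().tolist() for p in((293,270),(355,272))])
S=ld("scene0");D=ld("side0")
o1,v1=ray(S,(352.4,232.5));o2,v2=ray(D,(326.2,248));a=np.linalg.lstsq(np.c_[v1,-v2],o2-o1,rcond=None)[0];print("stub top",o1+v1*a[0],o2+v2*a[1])
o1,v1=ray(S,(352,261));o2,v2=ray(D,(325.6,278.6));a=np.linalg.lstsq(np.c_[v1,-v2],o2-o1,rcond=None)[0];print("stub bot",o1+v1*a[0],o2+v2*a[1])
print(proj(d,[[500,-150,60],[510,-140,85]],1))
```

```text
cam [453.  19. 235.]
[442.17331361 -48.23233472   1.20417466] 68.99412587095078 0.6680759926051311
[[410.0, -97.0, 0.0], [461.0, -109.0, 0.0]]
[[419.0, -73.0, 50.0], [460.0, -82.0, 50.0]]
[[428.0, -48.0, 100.0], [458.0, -55.0, 100.0]]
stub top [ 517.11170124 -141.66527076  107.083346  ] [ 516.4029935  -142.01209729  106.37840024]
stub bot [ 509.51625441 -151.03643339   -5.3868669 ] [ 512.18125856 -149.52696105   -2.93631655]
[[420.16820194 342.82300747]
 [443.35156365 351.46451   ]]
```

step_arm([
  [[0.035, -0.03, -0.2, 0, 0, -0.75, 1], [0, 0, -0.3, 0, 0, -0.75, 1], [0, 0, -0.3, 0, 0, -0.75, 1], [0, 0, -0.3, 0, 0, 0, 1], [0, 0, -0.265, 0, 0, 0, 1]],
])

```text
t: 3.32
ee_pos: [441.7, -46.4, 185.7]
orientation: [-2.566, -1.812, 0.0]
ft_force: [0.1, 0.1, 0.1]
width: 87.3
grasp_force: 0.0
```

step_arm([
  [[0, 0, 0, 0, 0, 0, 0.3], [0, 0, 0, 0, 0, 0, 0.3], [0, 0, 0, 0, 0, 0, 0.2], [0, 0, 0, 0, 0, 0, 0.2], [0, 0, 0, 0, 0, 0, 0.2]],
])

```text
t: 3.95
ee_pos: [441.8, -46.5, 186.7]
orientation: [2.567, 1.81, 0.001]
ft_force: [-0.2, 0.3, 2.7]
width: 41.7
grasp_force: 29.8
```

```bash
cat > place.py <<'E'
from h import *
import sys
P=np.array([541.6,179,38.1]);yaw=.1294
def tgt(px,py,pz,P=P,yaw=yaw,tz=187):  # block bottom centre at plate coords
    A=Rplate(yaw);return A@np.array([px,py,pz+tz])+P, np.c_[A[:,1],A[:,0],-A[:,2]]
if __name__=="__main__":
    o=readout.get_obs();A=R.from_rotvec(o["orientation"]).as_matrix()
    for h in(80,2):
        p,B=tgt(1,6,h);print(h,p.round(1),"shift/50",((p-o["ee_pos"])/50).round(3),"rot/4deg",(np.degrees(rv(B@A.T))/4).round(2))
    print(o["qpos"].round(2))
E
python3 place.py
```

```text
80 [530.4 311.3 269.8] shift/50 [1.772 7.157 1.663] rot/4deg [ -6.13  -4.94 -15.37]
2 [535.5 272.6 202.3] shift/50 [1.873 6.383 0.312] rot/4deg [ -6.13  -4.94 -15.37]
[-0.13  0.57  2.12 -0.    0.44  0.21]
```

step_arm([
  [[0.09, 0.1, 0.4, -0.307, -0.247, -0.768, 0.2], [0.09, 0.1, 0.4, -0.307, -0.247, -0.768, 0.2], [0.09, 0.1, 0.4, -0.307, -0.247, -0.768, 0.2], [0.09, 0.1, 0.4, -0.307, -0.247, -0.768, 0.2], [0.09, 0.1, 0.4, -0.307, -0.247, -0.768, 0.2]],
])

```text
t: 4.58
ee_pos: [463.7, -21.3, 286.6]
orientation: [2.667, 1.385, 0.011]
ft_force: [0.8, 0.4, -5.7]
width: 41.9
grasp_force: 29.8
```

step_arm([
  [[0.088, 0.444, -0.023, -0.307, -0.247, -0.768, 0.2], [0.088, 0.444, -0.023, -0.307, -0.247, -0.768, 0.2], [0.088, 0.444, -0.023, -0.307, -0.247, -0.768, 0.2], [0.088, 0.444, -0.023, -0.307, -0.247, -0.768, 0.2], [0.088, 0.444, -0.023, -0.307, -0.247, -0.768, 0.2]],
])

```text
t: 5.2
ee_pos: [485.8, 90.1, 280.1]
orientation: [2.702, 0.967, 0.023]
ft_force: [0.5, -1.2, -5.8]
width: 42.0
grasp_force: 29.8
```

step_arm([
  [[0.088, 0.444, -0.023, -0.307, -0.247, -0.768, 0.2], [0.088, 0.444, -0.023, -0.307, -0.247, -0.768, 0.2], [0.088, 0.444, -0.023, -0.307, -0.247, -0.768, 0.2], [0.088, 0.444, -0.023, -0.307, -0.247, -0.768, 0.2], [0.088, 0.444, -0.023, -0.307, -0.247, -0.768, 0.2]],
])

```text
t: 5.82
ee_pos: [507.8, 201.1, 274.2]
orientation: [2.682, 0.559, 0.033]
ft_force: [0.0, 0.3, -5.2]
width: 42.1
grasp_force: 29.8
```

step_arm([
  [[0.088, 0.444, -0.023, -0.307, -0.247, -0.768, 0.2], [0.088, 0.444, -0.023, -0.307, -0.247, -0.768, 0.2], [0.088, 0.444, -0.023, -0.307, -0.247, -0.768, 0.2], [0.088, 0.444, -0.023, -0.307, -0.247, -0.768, 0.2], [0.088, 0.444, -0.023, -0.307, -0.247, -0.768, 0.2]],
])

```text
t: 6.45
ee_pos: [529.9, 312.0, 268.2]
orientation: [2.613, 0.168, 0.042]
ft_force: [0.3, 0.5, -5.3]
width: 41.8
grasp_force: 29.8
```

```bash
python3 place.py
python3 - <<'E'
from h import *
from place import P,yaw
d=snap("wrist","w2");o=readout.get_obs();A=R.from_rotvec(o["orientation"]).as_matrix()
pts=[(-46,-74,0),(56,-74,0),(56,92,0),(-46,92,0),(-6,56,41),(14,-29.5,13),(-26,-20,16),(-26,30,16)]
q=proj(d,np.array(pts,float)@Rplate(yaw).T+P,1);print(q.round().tolist())
print("blk top",proj(d,[A@np.array([a,b,161])+o["ee_pos"] for a in(34,-34) for b in(21,-21)],1).round().tolist())
s=cv2.resize(cv2.imread("pics/w2.png")[60:320,140:500],None,fx=2.2,fy=2.2,interpolation=cv2.INTER_CUBIC);cv2.imwrite("pics/w2c.png",s)
E
```

```text
80 [530.4 311.3 269.8] shift/50 [ 0.011 -0.015  0.032] rot/4deg [ 0.01 -0.03  0.02]
2 [535.5 272.6 202.3] shift/50 [ 0.112 -0.788 -1.319] rot/4deg [ 0.01 -0.03  0.02]
[ 0.61  0.64  1.67 -0.51  1.14  2.34]
[[267.0, 287.0], [378.0, 287.0], [387.0, 99.0], [259.0, 98.0], [308.0, 147.0], [334.0, 249.0], [285.0, 240.0], [283.0, 178.0]]
blk top [[356.0, 192.0], [266.0, 192.0], [350.0, 314.0], [273.0, 314.0]]
```

View pics/w2c.png

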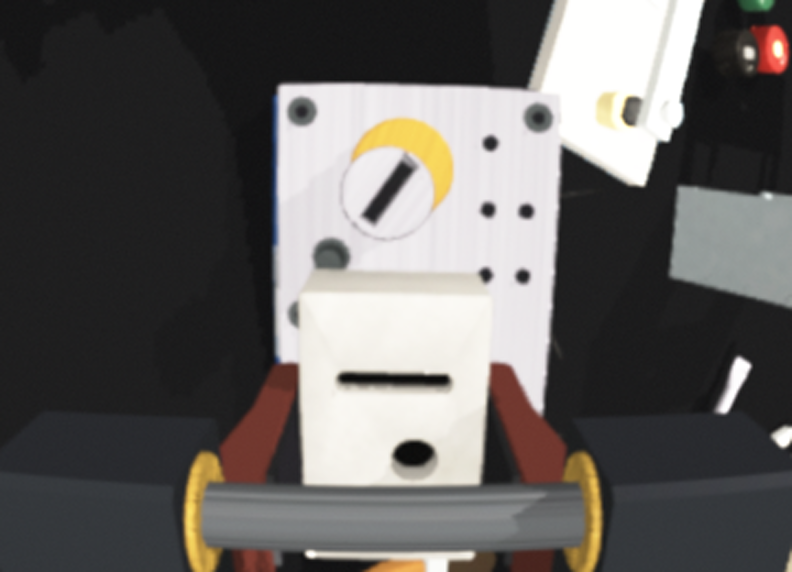

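Wrist crop: the slot runs from (370,218) to (410,160), so the offset is at about 145°. Head centre is (388,193), plate top corners are (277,85) and (560,95), the upper pin top is (331,252), and the block is held straight. I refine with a joint fit.

```bash
cat > refine.py <<'E'
from h import *
S,D,W=ld("scene0"),ld("side0"),ld("w2")
cs=lambda L,k,u,v:np.array([((x+.5)/k-.5+u,(y+.5)/k-.5+v) for x,y in L])
c1=lambda L:cs(L,4,190,140)
c2=lambda L:cs(L,5,250,170)
w=lambda L:cs(L,2.2,140,60)
pl=np.array([(-46,-74,0),(56,-74,0),(56,92,0),(-6,56,41),(14,-34,19)],float)
a1=c1([(220,308),(320,303),(420,168),(317,160),(288,250)]);a2=c2([(60,203),(130,213),(335,122),(233,80),(140,154)])
wp=np.array([(-46,92,0),(56,92,0),(-6,56,41),(-26,30,16)],float);wq=w([(277,85),(560,95),(388,193),(331,252)])
o=readout.get_obs();A=R.from_rotvec(o["orientation"]).as_matrix()
for mode in("angular","transl"):
    def f(p):
        B=Rplate(p[3]);g=lambda X:X@B.T+p[:3]
        W2=dict(W);b=p[4:6]
        if mode=="transl":
            E=W["extrinsics"].copy();E[:2,3]+=b*.46;W2["extrinsics"]=E;b=0
        bk=np.array([A@np.array([34+p[6],s*21,161])+o["ee_pos"] for s in(-1,1)])
        eb=proj(W2,bk,1)+b-w([(300,292),(490,292)])
        return np.r_[(proj(S,g(pl))-a1).ravel(),(proj(D,g(pl))-a2).ravel(),(proj(W2,g(wp),1)+b-wq).ravel(),eb.ravel(),p[6]/2,(p[4:6]/10)]
    r=LS(f,[541,179,38,.13,5,0,0],x_scale=[10,10,10,.1,5,5,2],loss="soft_l1");print(mode,r.x.round(3),r.cost.round(2));print(r.fun[-15:].round(1))
E
python3 refine.py
```

```text
angular [5.41542e+02 1.79282e+02 3.72100e+01 1.15000e-01 7.32800e+00 8.51000e-01
 2.52000e-01] 12.49
[ 1.4  0.3  0.6 -2.4 -0.9 -0.5 -0.4  4.3 -2.9  0.   0.8  0.1  0.1  0.7
  0.1]
transl [ 5.40840e+02  1.78212e+02  3.84290e+01  1.12000e-01  8.40200e+00
 -8.60000e-02 -1.86000e-01] 11.15
[ 0.8  0.   0.1 -1.8 -0.1 -0.3 -0.7  4.4 -2.  -0.   1.6  0.  -0.1  0.8
 -0. ]
```

```bash
sed -i 's/541.6,179,38.1/541.2,178.7,37.8/;s/=.1294/=.115/' place.py; sed -i 's/tgt(1,6,h)/tgt(3,6.5,h)/;s/(80,2)/(80,20,3)/' place.py; python3 place.py
```

```text
80 [532.6 309.5 270.5] shift/50 [ 0.043 -0.101  0.045] rot/4deg [-0.02  0.01 -0.17]
20 [536.1 279.7 218.6] shift/50 [ 0.111 -0.697 -0.994] rot/4deg [-0.02  0.01 -0.17]
3 [537.1 271.2 203.8] shift/50 [ 0.131 -0.866 -1.288] rot/4deg [-0.02  0.01 -0.17]
[ 0.61  0.64  1.67 -0.51  1.14  2.34]
```

step_arm([
  [[0.043, -0.101, 0.045, 0, 0, -0.17, 0.2], [0.023, -0.2, -0.346, 0, 0, 0, 0.2], [0.023, -0.2, -0.346, 0, 0, 0, 0.2], [0.023, -0.2, -0.346, 0, 0, 0, 0.2], [0.014, -0.12, -0.208, 0, 0, 0, 0.2]],
])

```text
t: 7.12
ee_pos: [536.3, 268.9, 207.3]
orientation: [2.613, 0.154, 0.037]
ft_force: [-0.1, -0.0, -5.0]
width: 41.8
grasp_force: 29.8
```

step_arm([
  [[0.003, -0.02, -0.035, 0, 0, 0, 0.2], [0.003, -0.02, -0.035, 0, 0, 0, 0.2], [0, 0, 0, 0, 0, 0, 0.2], [0, 0, 0, 0, 0, 0, 0.2], [0, 0, 0, 0, 0, 0, 0.2]],
])

```text
t: 7.75
ee_pos: [537.0, 268.8, 206.2]
orientation: [2.615, 0.155, 0.041]
ft_force: [-2.8, 3.1, 1.6]
width: 42.0
grasp_force: 29.9
```

```bash
python3 place.py
python3 - <<'E'
from h import *
snap("wrist","w3");snap("side","s3");snap("scene","n3")
a=cv2.resize(cv2.imread("pics/w3.png")[90:320,200:440],None,fx=1.6,fy=1.6);b=cv2.resize(cv2.imread("pics/s3.png")[150:230,250:330],(368,368),interpolation=cv2.INTER_CUBIC)
cv2.imwrite("pics/w3c.png",np.hstack([a[:368],b]))
E
```

```text
80 [532.6 309.5 270.5] shift/50 [-0.087  0.814  1.287] rot/4deg [-0.01 -0.   -0.04]
20 [536.1 279.7 218.6] shift/50 [-0.018  0.218  0.248] rot/4deg [-0.01 -0.   -0.04]
3 [537.1 271.2 203.8] shift/50 [ 0.001  0.049 -0.047] rot/4deg [-0.01 -0.   -0.04]
[ 0.54  0.72  1.72 -0.57  1.01  2.37]
```

View pics/w3c.png

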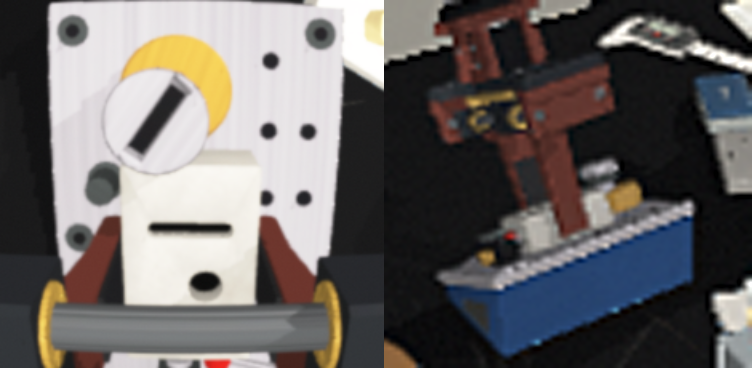

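Block is flat on the plate, about 4 mm upslope of the pins, clear of the cam. Ease it downslope and release.

step_arm([
  [[-0.004, 0.034, -0.02, 0, 0, 0, 0.2], [-0.004, 0.034, -0.02, 0, 0, 0, 0.2], [0, 0, 0, 0, 0, 0, 0.55], [0, 0, 0, 0, 0, 0, 0.6], [0, 0, 0, 0, 0, 0, 0.65]],
])

```text
t: 8.52
ee_pos: [536.5, 271.7, 203.5]
orientation: [2.614, 0.154, 0.04]
ft_force: [0.2, 1.1, -0.6]
width: 56.7
grasp_force: 0.0
```

step_arm([
  [[0, 0, 0, 0, 0, 0, 0.7], [0, 0, 0, 0, 0, 0, 0.7], [0, 0, 0, 0, 0, 0, 0.7], [0, 0, 0, 0, 0, 0, 0.7], [-0.003, 0.02, 0.035, 0, 0, 0, 0.7]],
])

```text
t: 9.15
ee_pos: [536.3, 272.8, 205.3]
orientation: [2.614, 0.154, 0.04]
ft_force: [-0.3, -0.4, 0.6]
width: 61.5
grasp_force: 0.0
```

step_arm([
  [[-0.012, 0.1, 0.173, 0, 0, 0, 0.7], [-0.023, 0.2, 0.346, 0, 0, 0, 0.7], [-0.023, 0.2, 0.346, 0, 0, 0, 0.7], [-0.023, 0.2, 0.346, 0, 0, 0, 0.8], [0, 0, 0, 0, 0, 0, 0.8]],
])

```text
t: 9.78
ee_pos: [532.6, 309.2, 268.1]
orientation: [2.616, 0.155, 0.045]
ft_force: [0.8, 0.4, -1.1]
width: 70.2
grasp_force: 0.0
```

Run:
```python
from h import *
from place import P,yaw
d=snap("wrist","w4");o=readout.get_obs();print(o["qpos"].round(2))
X=[(-21,40,26),(21,40,26),(21,-28,26),(-21,-28,26),(-26,30,16),(-6,56,41)]
print(proj(d,np.array(X,float)@Rplate(yaw).T+P,1).round().tolist())
cv2.imwrite("pics/w4c.png",cv2.resize(cv2.imread("pics/w4.png")[60:320,180:460],None,fx=2,fy=2))
```

```text
[ 0.6   0.64  1.67 -0.51  1.14  2.34]
[[285.0, 171.0], [344.0, 171.0], [341.0, 258.0], [288.0, 258.0], [280.0, 182.0], [305.0, 150.0]]
```

View pics/w4c.png

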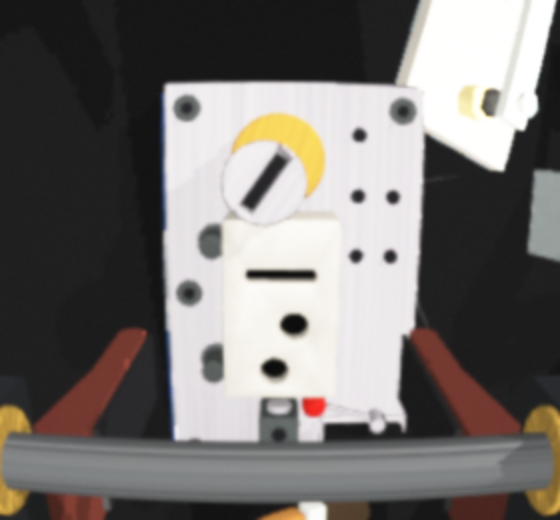

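Block lies flat against both pins, near the roller (crop roller at (313,405), slot (245,207)–(289,150), about 144°). Now to the driver.

```bash
cat > go.py <<'E'
from h import *
def down(psi):
    a=np.radians(psi);y=np.r_[np.cos(a),np.sin(a),0];z=np.r_[0,0,-1.];return np.c_[np.cross(y,z),y,z]
def delta(p,B,alt=False):
    o=readout.get_obs();A=R.from_rotvec(o["orientation"]).as_matrix();v=rv(B@A.T)
    print("pos",o["ee_pos"].round(1),"shift",((np.array(p)-o["ee_pos"])/50).round(3),"rot",(np.degrees(v)/4).round(2),"n",(np.degrees(np.linalg.norm(v))/4).round(1),"q",o["qpos"].round(2))
E
python3 -c "
from go import *
delta([628,-117,350],down(30))"
```

```text
pos [532.3 308.4 267. ] shift [ 1.914 -8.509  1.661] rot [ 3.94  7.9  27.56] n 28.9 q [ 0.6   0.64  1.67 -0.51  1.14  2.34]
```

step_arm([
  [[0.03, 0, 0.3, 0.131, 0.263, 0.919, 0.68], [0.03, 0, 0.3, 0.131, 0.263, 0.919, 0.68], [0.03, 0, 0.3, 0.131, 0.263, 0.919, 0.68], [0.03, 0, 0.3, 0.131, 0.263, 0.919, 0.68], [0.03, 0, 0.3, 0.131, 0.263, 0.919, 0.68]],
])

```text
t: 10.45
ee_pos: [539.6, 307.3, 340.5]
orientation: [2.611, 0.613, 0.034]
ft_force: [0.2, -0.2, -0.6]
width: 60.0
grasp_force: 0.0
```

step_arm([
  [[0.07, -0.34, 0.006, 0.131, 0.263, 0.919, 0.68], [0.07, -0.34, 0.006, 0.131, 0.263, 0.919, 0.68], [0.07, -0.34, 0.006, 0.131, 0.263, 0.919, 0.68], [0.07, -0.34, 0.006, 0.131, 0.263, 0.919, 0.68], [0.07, -0.34, 0.006, 0.131, 0.263, 0.919, 0.68]],
])

```text
t: 11.08
ee_pos: [557.0, 221.8, 341.5]
orientation: [2.542, 1.07, 0.028]
ft_force: [-0.6, 0.2, -0.0]
width: 59.6
grasp_force: 0.0
```

step_arm([
  [[0.07, -0.34, 0.006, 0.131, 0.263, 0.919, 0.68], [0.07, -0.34, 0.006, 0.131, 0.263, 0.919, 0.68], [0.07, -0.34, 0.006, 0.131, 0.263, 0.919, 0.68], [0.07, -0.34, 0.006, 0.131, 0.263, 0.919, 0.68], [0.07, -0.34, 0.006, 0.131, 0.263, 0.919, 0.68]],
])

```text
t: 11.7
ee_pos: [574.5, 136.9, 343.1]
orientation: [2.405, 1.52, 0.022]
ft_force: [-0.4, -0.1, -0.3]
width: 59.7
grasp_force: 0.0
```

step_arm([
  [[0.07, -0.34, 0.006, 0.131, 0.263, 0.919, 0.68], [0.07, -0.34, 0.006, 0.131, 0.263, 0.919, 0.68], [0.07, -0.34, 0.006, 0.131, 0.263, 0.919, 0.68], [0.07, -0.34, 0.006, 0.131, 0.263, 0.919, 0.68], [0.07, -0.34, 0.006, 0.131, 0.263, 0.919, 0.68]],
])

```text
t: 12.32
ee_pos: [591.9, 51.9, 344.6]
orientation: [2.197, 1.953, 0.015]
ft_force: [0.5, -1.0, 0.7]
width: 59.8
grasp_force: 0.0
```

step_arm([
  [[0.07, -0.34, 0.006, 0.131, 0.263, 0.919, 0.68], [0.07, -0.34, 0.006, 0.131, 0.263, 0.919, 0.68], [0.07, -0.34, 0.006, 0.131, 0.263, 0.919, 0.68], [0.07, -0.34, 0.006, 0.131, 0.263, 0.919, 0.68], [0.07, -0.34, 0.006, 0.131, 0.263, 0.919, 0.68]],
])

```text
t: 12.95
ee_pos: [609.4, -33.1, 346.0]
orientation: [1.918, 2.357, 0.008]
ft_force: [-0.4, 0.3, -0.6]
width: 59.9
grasp_force: 0.0
```

step_arm([
  [[0.07, -0.34, 0.006, 0.131, 0.263, 0.919, 0.68], [0.07, -0.34, 0.006, 0.131, 0.263, 0.919, 0.68], [0.07, -0.34, 0.006, 0.131, 0.263, 0.919, 0.68], [0.07, -0.34, 0.006, 0.131, 0.263, 0.919, 0.68], [0.07, -0.34, 0.006, 0.131, 0.263, 0.919, 0.68]],
])

```text
t: 13.58
ee_pos: [626.9, -118.0, 347.4]
orientation: [1.568, 2.722, -0.0]
ft_force: [0.6, 0.2, -0.5]
width: 59.9
grasp_force: 0.0
```

Run:
```python
from go import *
delta([628,-117,350],down(30))
d=snap("wrist","w5")
hsv=cv2.cvtColor(d["pixels"],cv2.COLOR_RGB2HSV);m=((hsv[...,1]>150)&(hsv[...,2]>90)&((hsv[...,0]<8)|(hsv[...,0]>172))).astype(np.uint8)
n,l,s,c=cv2.connectedComponentsWithStats(m)
for i in range(1,n):
    if s[i,4]>80: print(s[i].tolist(),c[i].round(1).tolist())
print(proj(d,[[594,-58,172],[594,-58,100]],1).round().tolist())
cv2.imwrite("pics/w5c.png",cv2.resize(cv2.imread("pics/w5.png")[60:320,160:480],None,fx=2.2,fy=2.2,interpolation=cv2.INTER_CUBIC))
```

```text
pos [ 626.9 -118.   347.4] shift [0.023 0.02  0.051] rot [ 0.   -0.   -0.03] n 0.0 q [-0.2   0.51  1.64 -0.    0.99 -0.73]
[155, 61, 39, 50, 846] [172.4, 84.1]
[280, 99, 62, 59, 2712] [310.7, 128.1]
[511, 134, 56, 35, 1146] [539.6, 150.4]
[383, 211, 31, 31, 570] [399.0, 224.5]
[533, 241, 50, 33, 428] [553.4, 255.6]
[[322.0, 117.0], [321.0, 118.0]]
```

View pics/w5c.png

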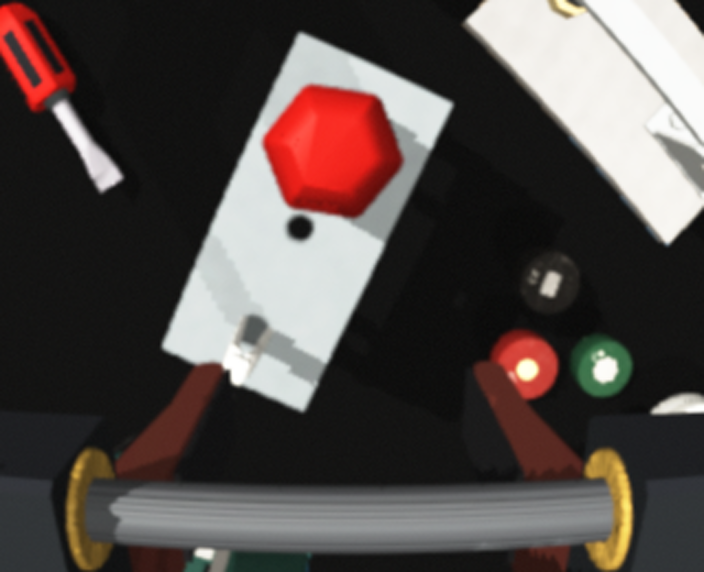

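The wrist crop shows the hex handle centred at (333,150), flats normals at image −21.5°, tweezers at (245,350), and the stubby driver lying flat at left. The grip yaw should be about 51.5°.

Run:
```python
from go import *
d=ld("w5")
for b in((0,0),(7.3,.85)):
    p=np.array([310.5,128])-b;print([hit(d,p,z,1).round(1).tolist() for z in(172,135,100)])
    for nm,q in(("hexc",(403,158)),("hexc2",(264,145)),("rackTL",(299,33)),("rackTR",(453,103)),("rackBR",(304,411)),("rackBL",(162,347))):
        x=np.array([(q[0]+.5)/2.2-.5+160,(q[1]+.5)/2.2-.5+60])-b;print(nm,hit(d,x,100,1).round(1)[:2].tolist(),end=" ")
    print()
```

```text
[[592.0, -65.7, 172.0], [591.6, -66.8, 135.0], [591.3, -67.9, 100.0]]
hexc [613.1, -58.2] hexc2 [570.8, -77.5] rackTL [562.1, -39.0] rackTR [618.0, -33.6] rackBR [628.7, -153.5] rackBL [572.4, -158.3] 
[[588.6, -67.1, 172.0], [587.4, -68.6, 135.0], [586.4, -70.0, 100.0]]
hexc [608.2, -60.4] hexc2 [565.7, -79.6] rackTL [557.1, -41.1] rackTR [613.1, -35.9] rackBR [623.3, -155.9] rackBL [566.8, -160.8]
```

step_arm([
  [[0, 0, 0.4, 0, 0, 0.9, 0.75], [0, 0, 0.4, 0, 0, 0.9, 0.75], [-0.25, 0.34, 0, 0, 0, 0.9, 0.75], [-0.25, 0.34, 0, 0, 0, 0.9, 0.75], [-0.238, 0.34, 0, 0, 0, 0.9, 0.75]],
])

```text
t: 14.25
ee_pos: [589.5, -65.6, 387.7]
orientation: [1.124, 2.932, 0.001]
ft_force: [0.6, -0.5, -0.1]
width: 66.0
grasp_force: 0.0
```

step_arm([
  [[0, 0, 0, 0, 0, 0.9, 0.75], [0, 0, 0, 0, 0, 0, 0.75], [0, 0, 0, 0, 0, 0, 0.75], [0, 0, 0, 0, 0, 0, 0.75], [0, 0, 0, 0, 0, 0, 0.75]],
])

```text
t: 14.88
ee_pos: [590.4, -66.3, 388.3]
orientation: [1.032, 2.965, 0.001]
ft_force: [0.3, 0.0, -0.5]
width: 65.7
grasp_force: 0.0
```

Run:
```python
from go import *
delta([590,-67,387],down(51.5))
d=snap("wrist","w6");o=readout.get_obs();A=R.from_rotvec(o["orientation"]).as_matrix()
hsv=cv2.cvtColor(d["pixels"],cv2.COLOR_RGB2HSV);m=((hsv[...,1]>150)&(hsv[...,2]>90)&((hsv[...,0]<8)|(hsv[...,0]>172))).astype(np.uint8)
n,l,s,c=cv2.connectedComponentsWithStats(m)
for i in range(1,n):
    if s[i,4]>300:
        cn=cv2.findContours((l==i).astype(np.uint8),0,1)[0][0];print(s[i].tolist(),c[i].round(1).tolist(),cv2.approxPolyDP(cv2.convexHull(cn),3,True)[:,0].tolist())
# predicted silhouettes of hex prism at tool offset (dx,dy): centroid
def cen(dx,dy):
    P=[A@np.array([dx+18.5*np.cos(t),dy+18.5*np.sin(t),z])+o["ee_pos"] for t in np.arange(6)*np.pi/3 for z in(o["ee_pos"][2]-165,o["ee_pos"][2]-102)]
    h=cv2.convexHull(proj(d,P,1).astype(np.float32));M=cv2.moments(h);return M["m10"]/M["m00"],M["m01"]/M["m00"],cv2.contourArea(h),h[:,0].min(0),h[:,0].max(0)
for k in((0,0),(5,0),(-5,0),(0,4)):print(k,cen(*k))
```

```text
pos [590.4 -66.3 388.3] shift [-0.008 -0.014 -0.026] rot [-0.    0.04 -0.02] n 0.0 q [-0.13  0.4   1.71  0.    1.03 -1.03]
[200, 70, 29, 49, 791] [213.2, 93.1] [[216, 70], [222, 78], [228, 112], [209, 118], [200, 84], [205, 71]]
[298, 179, 44, 61, 1884] [319.8, 211.6] [[321, 179], [337, 190], [341, 226], [319, 239], [299, 226], [298, 214], [303, 188]]
[382, 225, 51, 52, 927] [406.4, 254.4] [[382, 226], [392, 226], [432, 275], [409, 276]]
[208, 226, 47, 44, 656] [232.7, 250.3] [[254, 227], [231, 268], [208, 268], [244, 227]]
[537, 240, 53, 32, 498] [566.2, 256.6] [[588, 271], [578, 271], [537, 242], [551, 241], [589, 265]]
[16, 245, 72, 37, 618] [47.7, 266.2] [[87, 247], [36, 281], [16, 275], [81, 245]]
[107, 366, 310, 34, 4985] [234.3, 389.2] [[107, 389], [123, 366], [401, 385], [416, 399], [140, 399]]
(0, 0) (318.8286806324754, 210.23357097001627, 2436.4483117721975, array([295.50055, 175.98502], dtype=float32), array([342.25003, 243.1476 ], dtype=float32))
(5, 0) (318.83043797765373, 204.10324221806727, 2410.2225223521236, array([295.35944, 170.34921], dtype=float32), array([342.39148, 236.62325], dtype=float32))
(-5, 0) (318.82685039058316, 216.28599995008912, 2458.8010712419637, array([295.64767, 181.58423], dtype=float32), array([342.1021 , 249.55948], dtype=float32))
(0, 4) (324.28323521831175, 210.22722499387478, 2435.1421955388505, array([301.32385, 175.98416], dtype=float32), array([348.05225, 243.13757], dtype=float32))
```

step_arm([
  [[0, 0, -0.36, 0, 0, 0, 0.75], [0, 0, -0.36, 0, 0, 0, 0.75], [0, 0, -0.36, 0, 0, 0, 0.75], [0, 0, -0.36, 0, 0, 0, 0.75], [0, 0, -0.36, 0, 0, 0, 0.75]],
])

```text
t: 15.55
ee_pos: [590.3, -66.2, 296.9]
orientation: [1.032, 2.965, 0.001]
ft_force: [0.3, -0.1, 0.1]
width: 65.9
grasp_force: 0.0
```

step_arm([
  [[0, 0, 0, 0, 0, 0, 0.4], [0, 0, 0, 0, 0, 0, 0.2], [0, 0, 0, 0, 0, 0, 0.1], [0, 0, 0, 0, 0, 0, 0.1], [0, 0, 0, 0, 0, 0, 0.1]],
])

```text
t: 16.18
ee_pos: [590.7, -66.1, 299.2]
orientation: [1.031, 2.964, 0.002]
ft_force: [-0.5, 0.4, 3.1]
width: 31.8
grasp_force: 30.0
```

step_arm([
  [[0, 0, 0.2, 0, 0, 0, 0.1], [0, 0, 0.4, 0, 0, 0, 0.1], [0, 0, 0.5, 0, 0, 0, 0.1], [0, 0, 0.5, 0, 0, 0, 0.1], [0, 0, 0.4, 0, 0, 0, 0.1]],
])

```text
t: 16.8
ee_pos: [590.1, -66.2, 399.6]
orientation: [1.031, 2.965, 0.001]
ft_force: [0.3, -0.3, -2.6]
width: 32.1
grasp_force: 30.0
```

step_arm([
  [[-0.2, 0.5, 0.1, 0, 0, 0, 0.1], [-0.2, 0.5, 0.1, 0, 0, 0, 0.1], [-0.2, 0.5, 0.1, 0, 0, 0, 0.1], [-0.2, 0.5, 0.1, 0, 0, 0, 0.1], [-0.2, 0.5, 0, 0, 0, 0, 0.1]],
])

```text
t: 17.42
ee_pos: [539.8, 59.5, 419.0]
orientation: [1.032, 2.965, 0.001]
ft_force: [0.1, 1.0, -3.0]
width: 31.9
grasp_force: 30.0
```

```bash
cat > blade.py <<'E'
from go import *
o=readout.get_obs();A=R.from_rotvec(o["orientation"]).as_matrix()
psi=np.degrees(np.arctan2(A[1,1],A[0,1]));print("psi",psi,o["ee_pos"])
for cam in("scene","side"):
    d=snap(cam,"b_"+cam);g=cv2.cvtColor(d["pixels"],cv2.COLOR_RGB2GRAY)
    T=lambda z:A@np.array([0,0,z])+o["ee_pos"]
    print(cam,"tip px",proj(d,T(269)).round(1))
    for b in(0,60,120):
        a=np.radians(psi+b);w=np.array([np.cos(a),np.sin(a),0])*8
        q=proj(d,[T(266)+w,T(266)-w]);print("  blade off",b,"extent",(q[0]-q[1]).round(1))
    u,v=proj(d,T(269))[0].round().astype(int)
    print(g[v-14:v+10,u-11:u+12])
    cv2.imwrite(f"pics/bc_{cam}.png",cv2.resize(cv2.imread(f"pics/b_{cam}.png")[v-40:v+20,u-35:u+35],(400,343),interpolation=cv2.INTER_NEAREST))
a=np.hstack([cv2.imread(f"pics/bc_{c}.png") for c in("scene","side")]);cv2.imwrite("pics/bc.png",a)
E
python3 blade.py
```

```text
psi 51.62978198579564 [539.76573411  59.52370828 419.0201983 ]
scene tip px [[297.7 189.3]]
  blade off 0 extent [-1.6 -3.6]
  blade off 60 extent [-5.3 -0.8]
  blade off 120 extent [-3.8  2.8]
[[ 45  48  43  40  41  47  53  67  86  96  91  74  55  47  42  37  36  37
   37  39  38  37  38]
 [ 36  37  36  39  36  40  48  67  95 105  99  76  51  39  38  38  37  37
   38  38  38  38  38]
 [ 36  36  37  37  37  36  45  70 101 112 103  77  47  40  36  37  37  38
   37  37  37  38  38]
 [ 35  38  37  37  34  37  44  69 103 114 105  78  46  38  37  35  38  36
   38  35  37  39  38]
 [ 38  37  40  38  42  42  50  71 101 112 106  79  50  36  38  37  35  36
   37  38  35  37  38]
 [ 53  58  64  68  69  80  83  85 101 112 104  77  49  35  37  37  35  36
   37  36  37  38  39]
 [ 94  98 102 102 110 129 128 112 107 112 104  78  49  36  38  37  36  35
   37  38  40  38  38]
 [140 138 128 123 138 159 157 130 113 114 107  83  54  38  36  37  37  35
   38  37  39  37  38]
 [168 162 144 138 155 169 159 132 116 114 107  89  60  39  36  35  40  37
   37  36  37  40  38]
 [176 174 162 161 170 168 150 124
[... 3181 characters left out ...]
193 177 223 217 213]
 [231 229 227 225 224 220 217 215 201 150 125 121 164 186 149 190 203 239
  247 205 209 203 199]
 [228 225 223 221 220 215 208 203 178 163 197 184 163 182 136 188 215 210
  197 165 176 159  83]
 [227 225 222 215 217 198 151 177 184 192 182 171 189 205 178 176 166 166
  158  83  39  59  63]
 [226 219 205 174 190 155 100 132 126 169 163 178 174 172 173 172  95  66
   58  63  68  69  71]
 [208 147 165 187 186 179 114 155 196 178 177 169 170 153  71  58  63  68
   69  72  72  71  72]
 [185 180 188 176 143 193 180 179 180 172 173  99  66  60  65  68  71  73
   73  73  73  72  72]
 [170  87 143 176 175 175 169 187 203  65  57  64  67  68  71  71  73  73
   73  72  72  74  71]]
```

Scene pixels show the blade's lower edge slanting lower-left to upper-right: blade is at +120° from the closing line. So the tool must be at θ=114°. Compute the hover over the screw.

```bash
cat > scr.py <<'E'
from go import *
from place import P,yaw
def pose(theta,h,L=269,off=(0,0)):
    B=Rplate(yaw);t=np.radians(theta);y=B@np.r_[np.cos(t),np.sin(t),0];z=-B[:,2]
    return P+B@np.r_[-6+off[0],56+off[1],41+h+L],np.c_[np.cross(y,z),y,z]
def inplate(L=269,dx=0):
    o=readout.get_obs();A=R.from_rotvec(o["orientation"]).as_matrix();B=Rplate(yaw)
    t=B.T@(o["ee_pos"]+A@[dx,0,L]-P);yt=B.T@A[:,1]
    print("tip in plate",t.round(2),"theta",np.degrees(np.arctan2(yt[1],yt[0])).round(1),"tilt",np.degrees(np.arccos(-(B[:,2]@A[:,2]))).round(2),"F plate",(B.T@o["ft_force"]).round(1),"Mz",(B.T@o["moment"])[2].round(2),"q6",o["qpos"][5].round(2))
E
python3 -c "
from scr import *
for h in (40,):delta(*pose(116,h))
B=Rplate(yaw);print((B*np.array([1,1,1])/50).round(4).T)"
```

```text
pos [539.2  60.4 418.6] shift [ 0.739  6.074 -1.614] rot [-7.24 -2.08 -4.69] n 8.9 q [ 0.09  0.29  1.8   0.    1.05 -0.81]
[[ 0.002  -0.0172  0.01  ]
 [ 0.0199  0.0023  0.    ]
 [-0.0011  0.0099  0.0173]]
```

step_arm([
  [[0.074, 0.607, -0.1, -0.724, -0.208, -0.469, 0.1], [0.074, 0.607, -0.1, -0.724, -0.208, -0.469, 0.1], [0.074, 0.607, -0.1, -0.724, -0.208, -0.469, 0.1], [0.074, 0.607, -0.1, -0.724, -0.208, -0.469, 0.1], [0.074, 0.607, -0.1, -0.724, -0.208, -0.469, 0.1]],
])

```text
t: 18.15
ee_pos: [559.2, 210.9, 393.3]
orientation: [1.205, 2.714, -0.322]
ft_force: [-0.3, 0.4, -4.1]
width: 32.0
grasp_force: 30.0
```

step_arm([
  [[0.074, 0.607, -0.222, -0.724, -0.208, -0.469, 0.1], [0.074, 0.607, -0.222, -0.724, -0.208, -0.469, 0.1], [0.074, 0.607, -0.222, -0.724, -0.208, -0.469, 0.1], [0.074, 0.607, -0.222, -0.724, -0.208, -0.469, 0.1], [0.074, 0.604, -0.222, -0.724, -0.208, -0.469, 0.1]],
])

```text
t: 18.77
ee_pos: [577.9, 362.6, 337.5]
orientation: [1.336, 2.43, -0.609]
ft_force: [-0.3, 0.7, -2.2]
width: 31.9
grasp_force: 30.0
```

step_arm([
  [[0, 0, 0, 0, 0, 0, 0.1], [0, 0, 0, 0, 0, 0, 0.1], [0.022, -0.198, -0.346, 0, 0, 0, 0.1], [0, 0, 0, 0, 0, 0, 0.1], [0, 0, 0, 0, 0, 0, 0.1]],
])

```text
t: 19.4
ee_pos: [578.7, 351.5, 320.6]
orientation: [1.336, 2.431, -0.607]
ft_force: [-0.1, 1.9, -3.1]
width: 32.1
grasp_force: 30.0
```

Run:
```python
from scr import *
inplate();o=readout.get_obs();A=R.from_rotvec(o["orientation"]).as_matrix()
tip=A@[0,0,269]+o["ee_pos"];head=P+Rplate(yaw)@[-6,56,41]
ims=[]
for c in("scene","side"):
    d=snap(c,"h_"+c);t=proj(d,tip)[0];h=proj(d,head)[0];print(c,"tip",t.round(1),"head",h.round(1))
    u,v=h.round().astype(int);u0,v0=u-32,v-44
    ims.append(cv2.resize(cv2.imread(f"pics/h_{c}.png")[v0:v0+64,u0:u0+64],(400,400),interpolation=cv2.INTER_CUBIC));print("crop org",u0,v0,"scale 6.25")
cv2.imwrite("pics/h.png",np.hstack(ims))
```

```text
tip in plate [-3.22 57.09 59.61] theta 115.8 tilt 0.06 F plate [-3.2  0.2 -1.8] Mz 0.02 q6 0.25
scene tip [266.9 175. ] head [269.  179.9]
crop org 237 136 scale 6.25
side tip [295.1 181.2] head [296.  186.5]
crop org 264 143 scale 6.25
```

View pics/h.png

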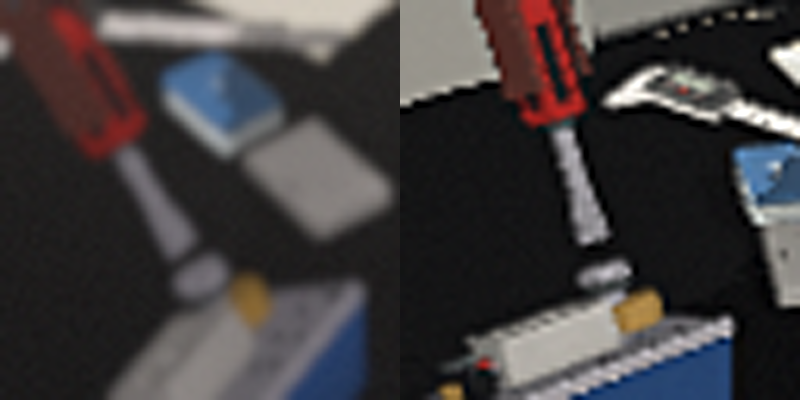

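Crops: blade tip edge at scene crop (187,253) and side crop (193,240). Head top at (203,274) and (205,270). That is close to predicted, so I work out the residual offset and blade direction.

Run:
```python
from scr import *
o=readout.get_obs();A=R.from_rotvec(o["orientation"]).as_matrix();B=Rplate(yaw)
tip=A@[0,0,269]+o["ee_pos"];J=[];r=[]
rr={"scene":((187,253),(203,274)),"side":((193,240),(205,270))}
org={"scene":(237,136),"side":(264,143)}
for c in rr:
    d=ld("h_"+c);head=P+B@[-6,56,41]
    obs=[np.array(org[c])+(np.array(q)+.5)/6.25-.5 for q in rr[c]]
    r.append((obs[1]-obs[0])-(proj(d,head)-proj(d,tip))[0]);J.append(np.array([(proj(d,head+B[:,i])-proj(d,head))[0] for i in range(3)]).T)
    for th in(116,176,236):
        w=B@[np.cos(np.radians(th)),np.sin(np.radians(th)),0]*8;print(c,th,((proj(d,tip+w)-proj(d,tip-w))*6.25)[0].round(1))
J=np.vstack(J);r=np.hstack(r);print(J.round(2),r.round(2));s=np.linalg.lstsq(J,r,rcond=None);print("corr plate",s[0].round(2),s[1])
print("ridge",np.linalg.solve(J.T@J+.15*np.eye(3)*.25,J.T@r).round(2))
```

```text
scene 116 [  4.6 -15.4]
scene 176 [-21.3   2.2]
scene 236 [-25.8  17.5]
side 116 [16.6 -7.8]
side 176 [-11.2   0.1]
side 236 [-27.8   7.9]
[[ 0.22  0.16 -0.15]
 [-0.03 -0.19 -0.25]
 [ 0.13  0.25 -0.08]
 [-0.   -0.09 -0.28]] [ 0.37 -1.78  0.95 -0.68]
corr plate [-1.72  5.99  1.59] [0.21968152]
ridge [0.85 3.43 2.09]
```

Run:
```python
from scr import *
o=readout.get_obs();A=R.from_rotvec(o["orientation"]).as_matrix();B=Rplate(yaw)
d=snap("wrist","w7");T=lambda p:proj(d,A@np.array(p,float)+o["ee_pos"],1)[0].round(1)
print("tip",T([0,0,269]),"blade ends",[T([8*np.cos(np.radians(a)),8*np.sin(np.radians(a)),269]) for a in(30,210,-30,150,90)])
print("head",proj(d,P+B@[-6,56,41],1).round(1),"slot ends",proj(d,np.array([P+B@[-6+s*10.5*np.cos(np.radians(54)),56+s*10.5*np.sin(np.radians(54)),41] for s in(1,-1)]),1).round(1))
g=cv2.cvtColor(d["pixels"],cv2.COLOR_RGB2GRAY);hs=cv2.cvtColor(d["pixels"],cv2.COLOR_RGB2HSV)
u0,v0=285,165;print(u0,v0)
for v in range(v0,235):print(v,"".join(("R" if hs[v,u,1]>140 and (hs[v,u,0]<9 or hs[v,u,0]>170) else "Y" if hs[v,u,1]>110 else "0123456789abcdefghijklmnopqrstuvwxyz"[g[v,u]*26//256]) for u in range(u0,u0+75)))
```

```text
tip [318.4 201.5] blade ends [array([323.2, 193.4]), array([313.6, 209.5]), array([313.6, 193.4]), array([323.2, 209.5]), array([328. , 201.5])]
head [[318.  192.9]] slot ends [[323.5 202.9]
 [312.4 182.7]]
285 165<stdin>:8: RuntimeWarning: overflow encountered in scalar multiply
Traceback (most recent call last):
OverflowError: Python integer 256 out of bounds for uint8
```

Run:
```python
from scr import *
d=ld("w7");g=cv2.cvtColor(d["pixels"],cv2.COLOR_RGB2GRAY).astype(int);hs=cv2.cvtColor(d["pixels"],cv2.COLOR_RGB2HSV).astype(int)
u0=285
for v in range(168,232):print(v,"".join(("R" if hs[v,u,1]>140 and (hs[v,u,0]<9 or hs[v,u,0]>170) else "Y" if hs[v,u,1]>110 and g[v,u]>70 else "0123456789abcdefghijklmnopqrstuvwxyz"[g[v,u]*26//256]) for u in range(u0,u0+75)))
```

```text
168 klllllllkkjihgfedccccdefghhhhhhhhhhhhhhhhhhhhijjjiiiiiiiijjjiiiheb999acfhii
169 kkklllllkkkjjjigfeddcccdfghhhhhhhhhhhhhhhhhhhijjjjiiiiiiiiijjiifb877778bfii
170 jkkkllllkkjjkkjihgfeddcdeghhhhhhhhhhhhhhhhhhhiijjjjjjiiiiiiiiihd97655679dgi
171 fhjklllkkkjjjjjjjihgfeddeghhhhhhhhhhhhhhhhhhhiijjjjjjjiiiiiiiigb87544567aeh
172 9dhjkllkkkjjjjjjjjjihgfefgghhhhhhhhhhhhhhhhhhhijjjjjjjjjjiiiiifa764333579dh
173 37eikkkkkkjjjjjjjjjjiihffgghhhhhhhhhhhhhhhhhhiiiijjjjjjjjjiiiifa764324579eh
174 16eikkkkkkjjjjjjjjjjjiihgghghhhhhhhhhhhhhhhhhiiiiiijjjjjjjjjiigb87544568aeh
175 39gjkkkkkkjjjjjjjjiiiiihhhhhhggghhhhhhhhhhhhhhiijiiijjjjjjjjjihda8766679cgi
176 6cijkkkkkkjjjjjjjjiiiiihhhhhhhhghhghhhhhhhhhhhhiijjiiiijjjjjjjigda87789bfhi
177 9gjkkkkkkkkjjjijjjjiiiihhhhhhhhhhghghhhhhhhhhhhiijjjjiiijjjjjjiigecaabdfhii
178 dikkkkkkkkkkjjiijjjiiihhhhhhhhggggggggghhhhhhhhhijjjjjiijijjjjjiihfeefhiiih
179 gjkkkkkkkklkkjiiiijiiihhhhhhhgffffffffffgghhhhhhijjjjjjjjiiijjjjjiiiiiiiihf
180 ikkkkkkkklkkkjiiiiiiiihhggggfdbbbbbbbccdefgghhhhijjjjjjjjjjiiiijjjjjjjjjigc
181 jkkkkkkkkkkkkjiiiiiiihgfdcbba9988888YYYYbdefgghhijjjjjjj
[... 3319 characters left out ...]
1111111112RRRRRRRRRRRRRRRRRR11111111111RRRRRRRR1111111122221
224 ffddeeaRRRRRR11111111111RRRRRRRRRRRRRRRRRRR111111111112RRRRRRR2111122223222
225 aa8789YRRRRRR11111111111RRRRRRRRRRRRRRRRRRR211111111112RRRRRRRR1112RRRRRRRR
226 554345RRRRRRR11111111111RRRRRRRRRRRRRRRRRRR211111111112RRRRRRRR1123RRRRRRRR
227 43322RRRRRRR211111111111RRRRRRRRRRRRRRRRRRR211111111111RRRRRRRR222RRRRRRRRR
228 R322RRRRRRRR111111111111RRRRRRRRRRRRRRRRRRR111111111111RRRRRRRR222RRRRRRRRR
229 R322RRRRRRRR111111111111RRRRRRRRRRRRRRRRRRR2111111111112RRRRRRR222RRRRRRRRR
230 R322RRRRRRRR111111111111RRRRRRRRRRRRRRRRRRRR111111111112RRRRRRR2223RRRRRRRR
231 3222RRRRRRRR111111111111RRRRRRRRRRRRRRRRRRRR111111111111RRRRRRRR22RRRRRRRRR
```

The ASCII wrist view shows head centre at about (315.5,197.4), slot top end at (311,188) and blade tip end at (312,194.5). Compared with the model, the tip is laterally aligned within about 0.5 mm and the blade is parallel to the slot. Descend along the axis.

step_arm([
  [[0.009, -0.079, -0.139, 0, 0, 0, 0.1], [0.009, -0.079, -0.139, 0, 0, 0, 0.1], [0.002, -0.02, -0.035, 0, 0, 0, 0.1], [0.002, -0.02, -0.035, 0, 0, 0, 0.1], [0, 0, 0, 0, 0, 0, 0.1]],
])

```text
t: 20.18
ee_pos: [579.4, 344.3, 307.1]
orientation: [1.336, 2.431, -0.602]
ft_force: [-8.4, 10.7, 21.2]
width: 31.9
grasp_force: 30.0
```

```bash
python3 -c "
from scr import *
inplate()"
```

```text
tip in plate [-4.23 57.89 44.23] theta 115.8 tilt 0.2 F plate [ 0.6 -7.1 24.2] Mz -0.04 q6 0.25
```

step_arm([
  [[-0.0022, 0.0198, 0.0346, 0, 0, 0, 0.1], [-0.006, -0.009, 0.005, 0, 0, 0, 0.1], [-0.006, -0.009, 0.005, 0, 0, 0, 0.1], [-0.003, -0.005, 0.0025, 0, 0, 0, 0.1], [0, 0, 0, 0, 0, 0, 0.1]],
])

```text
t: 20.8
ee_pos: [578.9, 343.9, 307.6]
orientation: [1.335, 2.432, -0.6]
ft_force: [-3.1, 6.7, 9.7]
width: 31.5
grasp_force: 30.0
```

```bash
python3 -c "
from scr import *
inplate()"
```

```text
tip in plate [-3.99 57.56 44.56] theta 115.8 tilt 0.27 F plate [-1.2 -2.3 11.9] Mz -0.02 q6 0.25
```

```bash
cat > asc.py <<'E'
from scr import *
import sys
d=snap("wrist",sys.argv[1]);inplate()
g=cv2.cvtColor(d["pixels"],cv2.COLOR_RGB2GRAY).astype(int);hs=cv2.cvtColor(d["pixels"],cv2.COLOR_RGB2HSV).astype(int)
o=readout.get_obs();A=R.from_rotvec(o["orientation"]).as_matrix()
print("tip pred",proj(d,A@[0,0,269]+o["ee_pos"],1).round(1),"u0=297")
for v in range(176,212):print(v,"".join(("R" if hs[v,u,1]>140 and (hs[v,u,0]<9 or hs[v,u,0]>170) else "Y" if hs[v,u,1]>110 and g[v,u]>70 else "0123456789abcdefghijklmnopqrstuvwxyz"[g[v,u]*26//256]) for u in range(297,337)))
E
python3 asc.py w8
```

```text
tip in plate [-3.99 57.56 44.56] theta 115.8 tilt 0.27 F plate [-2.8 -2.7 12.2] Mz 0.0 q6 0.25
tip pred [[318.4 201.4]] u0=297
176 jjjjjjiihgffgggghhhhhhhhhhhhhhhhhhiiiiii
177 jjjjjjiiihggghhhghghhhhhhhhhhhhhhhiiiiii
178 jjjjjiiiihggghhhggghhhhhhhhhhhhhhhiijiii
179 jjjjjiiiihgghhhghhhggghhhhhhhhhhhhhiiiii
180 iijjjjiihgghhhhhhhghhhgghhhhhhhhhhhhiijj
181 iijjjiiihgghhhhhhhhggghggghhhhhhhhhhhijj
182 iiijjjiihghhhhhhhhggggggggggghhhhhhhhijj
183 jiiiiiiigghhhhhgfeeddddddeeefggghhhhhijj
184 jiiiiiihgghgffedca988999Yabcdefggghhhijj
185 jiiiiiigggfeba9988777777YYYYYbcefgghhiij
186 jiiiiihggfca99aaaaaaa998777YYYYYcefgghij
187 iiiiihgfecaaaabbcddddccaa998YYYYYbefghii
188 iiiiigedcbbcdccefgggggfedcba9YYYYYbdfhii
189 iiiihfdbbdeggeefhhhhhhhhgfedbaYYYYYceghi
190 iiihgdbbdfhiigffhhhhhhiiihhfdcbYYYYYcegi
191 iiihfcbdfhiihecdghhhhhijjiihgecbYYYYYcfh
192 iiigecdghiigd979ehhhhhijjjiiihfdYYYYYYeh
193 iihgddfhihfc7446bfhhhhiijjjjjihedYYYYYdg
194 jihfdfhiigc85347adfghhhijjjjjjigfYYYYYYe
195 kigefhiiigd96459bbceghhhijjjjjiigfYYYYYe
196 kjgfgijiihfb867acaacfhhhijjjjjjihfYYYYYe
197 kigghjjiiigd979bb99beghhijjjjjjjiheYYYYY
198 kifgiijjiihfb89aa99adfhhiiijjjjjjhfYYYYY
199 jiggiiijiiihda99999abeghhhijjjjjjifYYYYY
200 ihghiiijjiihfca9999aacfhhhijjjjjjihYYYYY
201 ihghiiiijiiihebaaaaaabdfhhijjjjjjjigYYYY
202 hghiiiiijiiiigdaaaaaaabdghiijjjjjjigYYYY
203 hghiiiiiiiiiihebaaaaaaacfhijjjjjjjigYYYY
204 hghijjiiijjiiiebaaaaaaabdgiijjjjjjigYYYY
205 ihhiijiiiijjihebaa998889behijjjjjjhgYYYY
206 iihhijjiiiijiheb99YRRRRR8behijjjjihYYYYY
207 ihhhijjjiiijjheaYYRRRRRRRYaegiijjigYYYYY
208 iihhijjjiiiiigdYRRRRRRRRRRRYbehijifYYYYY
209 iiiiiijjiihgecYRRRRRRRRRRRRRRadghhfYYYYY
210 iiiiiiiiigec97RRRRRRRRRRRRRRRR8bdeYYYYYY
211 iiiihiigfc964RRRRRRRRRRRRRRRRRR5YYYYYYYY
```

Blade sits about 2.2 mm off across the slot, held by friction. Lift, settle at the corrected spot, lower lightly.

step_arm([
  [[-0.004, 0.04, 0.069, 0, 0, 0, 0.1], [-0.004, -0.006, 0.003, 0, 0, 0, 0.1], [0, 0, 0, 0, 0, 0, 0.1], [0.002, -0.02, -0.035, 0, 0, 0, 0.1], [0.002, -0.02, -0.035, 0, 0, 0, 0.1]],
])

```text
t: 21.48
ee_pos: [578.5, 341.6, 305.3]
orientation: [1.335, 2.432, -0.607]
ft_force: [0.5, 0.3, -2.6]
width: 31.8
grasp_force: 30.0
```

```bash
python3 asc.py w9
```

```text
tip in plate [-2.39 55.74 41.16] theta 115.9 tilt 0.08 F plate [-1.4 -0.2 -3. ] Mz -0.0 q6 0.25
tip pred [[318.2 201.3]] u0=297
176 jjkkkjjjjjihgfghhhhhhhhhiihhhhhhihhhhijj
177 jjkkjjjjjjiihgghhhhhhhhhiihihhhhiihhiijj
178 jjjjjjjjiiiihgghhhhhhhhhhhiiiihhhhhhiiij
179 jjjjjjjjiiiigghhhhhhhhhhhhhhhihihhhhhiij
180 jjjjjjjjjiihghhhhhhhhhhhhhhhhhhiiihhhhii
181 kjjjjjjjjiihghiihhhhhhhhhhhhhhhhiihhhhii
182 kjjjjjjjjiighhiiiihhhgggggggggghhhhhhhii
183 kjjjjjjjjihghhhhhhgfeddddddeeefgghhhhhhi
184 lkjjjijjjihghhgffedba98999YYYbddefgghhhi
185 lkkjijijihgggfdba9988777777YYYYYYcefghhi
186 lkjjiiiiihggeca99aaaaaaa988778YYYYbdfghh
187 lkjjiiiihgfdbaabbbcdddeedcaaba9YYYYYdfgh
188 kkjjiiihgedcbcddcdfggghhhfeddcbaYYYYYceg
189 kkjjiiigecbcefffefhhhhiijihgfedbcYYYYYcf
190 kkjiiihfcbcehhhgffghiiijjjjiihfdcdYYYYYd
191 kkjiiigdbbehjigfdbfhhiijjjjjjihgeddYYYYY
192 kkjiihfccehijhda87bfhiijjjjjjjjihfdYYYYY
193 kkjiigecegiihd96558dghiijjjjjjjjihedYYYY
194 kkkjhfdegiiifa76787bfhiijjjjjjjjjigeYYYY
195 kkkjhfegijjifb99aa89dghijjjjjjjjjjigfYYY
196 kkkkhffijjiihdccca98bfhijjjjjjjjjjjhgYYY
197 llkjgfhijjjiigedba989dgijjjjjjjjjjjigYYY
198 llkjgfijjjjiiheca9998aehijjjjjjjjjjjhgYY
199 lkkiggijjjjjiheba99999cgijjjjjjjjjjjigYY
200 lkjihgiijjjjiifbaaaa989ehjjjjjjjjjjjjhYY
201 lkihhhiiijjjjifbaaaaa98agijjjjjjjjjjjhYY
202 ljihhhijijjjjiebaaaaaa99ehjjjjjjjjjjjiYY
203 kiihhijjjijjjifbaaabbaa9bfijjjjjjjjjjhYY
204 jiihhijjjijjjifbaabbaaa99dhjjjjjjjjjjhYY
205 jiiihijjjjjjjifbaaaa99988bfijjjjjjjjjhYY
206 iiiiihijjjjijifba9YYRRRRY8cgijjjjjjjjhYY
207 iiiihhijjjjiiifb9YRRRRRRRR9dhijjjjjjjhYY
208 jiiihhijjjjihgd8RRRRRRRRRRRYcgijjjjjihYY
209 jjjihhijjjihecYRRRRRRRRRRRRRYbegijjjhgYY
210 jjjiihhiihfc9RRRRRRRRRRRRRRRRR8cfhiigYYY
211 iiijiiggfd97RRRRRRRRRRRRRRRRRRRYadeffYYY
```

Blade has dropped in (no force, 3 mm below the head top). Lower to the slot's floor.

step_arm([
  [[0.001, -0.01, -0.017, 0, 0, 0, 0.1], [0.001, -0.01, -0.017, 0, 0, 0, 0.1], [0.001, -0.01, -0.017, 0, 0, 0, 0.1], [0.001, -0.01, -0.017, 0, 0, 0, 0.1], [0, 0, 0, 0, 0, 0, 0.1]],
])

```text
t: 22.15
ee_pos: [578.7, 340.1, 302.6]
orientation: [1.335, 2.432, -0.606]
ft_force: [-0.4, 1.4, 0.1]
width: 31.9
grasp_force: 30.0
```

```bash
python3 -c "
from scr import *
inplate()"
```

```text
tip in plate [-2.47 56.08 38.28] theta 115.9 tilt 0.08 F plate [-1.2 -0.2  0.8] Mz -0.01 q6 0.25
```

step_arm([
  [[0.001, -0.01, -0.017, 0.057, -0.497, -0.866, 0.1], [0, 0, 0, 0.057, -0.497, -0.866, 0.1], [0, 0, 0, 0.057, -0.497, -0.866, 0.1], [0, 0, 0, 0.057, -0.497, -0.866, 0.1], [0, 0, 0, 0.057, -0.497, -0.866, 0.1]],
])

```text
t: 22.78
ee_pos: [578.5, 339.8, 302.5]
orientation: [1.707, 2.12, -0.513]
ft_force: [-3.1, 3.4, 4.7]
width: 31.8
grasp_force: 30.0
```

```bash
python3 -c "
from scr import *
inplate()"
```

```text
tip in plate [-2.07 55.69 38.14] theta 95.7 tilt 0.1 F plate [-0.9 -2.7  5.9] Mz 0.17 q6 0.61
```

step_arm([
  [[0, 0, 0, 0.057, -0.497, -0.866, 0.1], [0, 0, 0, 0.057, -0.497, -0.866, 0.1], [0, 0, 0, 0.057, -0.497, -0.866, 0.1], [0, 0, 0, 0.057, -0.497, -0.866, 0.1], [0, 0, 0, 0.057, -0.497, -0.866, 0.1]],
])

```text
t: 23.4
ee_pos: [578.4, 339.8, 302.5]
orientation: [2.018, 1.763, -0.409]
ft_force: [-3.8, 2.7, 4.5]
width: 31.9
grasp_force: 30.0
```

```bash
python3 -c "
from scr import *
inplate()"
```

```text
tip in plate [-2.09 55.44 38.15] theta 75.7 tilt 0.1 F plate [-0.4 -3.5  5.4] Mz 0.13 q6 0.96
```

step_arm([
  [[0, 0, 0, 0.057, -0.497, -0.866, 0.1], [0, 0, 0, 0.057, -0.497, -0.866, 0.1], [0, 0, 0, 0.057, -0.497, -0.866, 0.1], [0, 0, 0, 0.057, -0.497, -0.866, 0.1], [0, 0, 0, 0.057, -0.497, -0.866, 0.1]],
])

```text
t: 24.02
ee_pos: [578.4, 339.9, 302.4]
orientation: [2.266, 1.37, -0.297]
ft_force: [-4.2, 3.3, 5.2]
width: 32.1
grasp_force: 30.0
```

```bash
python3 -c "
from scr import *
inplate()"
```

```text
tip in plate [-2.19 55.18 38.12] theta 55.7 tilt 0.11 F plate [-0.7 -3.8  6.3] Mz 0.27 q6 1.3
```

step_arm([
  [[0, 0, 0, 0.057, -0.497, -0.866, 0.1], [0, 0, 0, 0.057, -0.497, -0.866, 0.1], [0, 0, 0, 0.057, -0.497, -0.866, 0.1], [0, 0, 0, 0.057, -0.497, -0.866, 0.1], [0, 0, 0, 0.057, -0.497, -0.866, 0.1]],
])

```text
t: 24.65
ee_pos: [578.3, 340.0, 302.4]
orientation: [2.451, 0.949, -0.179]
ft_force: [-4.5, 3.9, 5.6]
width: 31.7
grasp_force: 30.0
```

```bash
python3 -c "
from scr import *
inplate()"
```

```text
tip in plate [-2.34 55.05 38.13] theta 35.7 tilt 0.11 F plate [-1.  -4.   7.1] Mz 0.39 q6 1.65
```

step_arm([
  [[0, 0, 0, 0.057, -0.497, -0.866, 0.1], [0, 0, 0, 0.057, -0.497, -0.866, 0.1], [0, 0, 0, 0.057, -0.497, -0.866, 0.1], [0, 0, 0, 0.057, -0.497, -0.866, 0.1], [0, 0, 0, 0, 0, 0, 0.1]],
])

```text
t: 25.28
ee_pos: [578.3, 340.0, 302.4]
orientation: [2.55, 0.598, -0.083]
ft_force: [-4.8, 2.8, 5.9]
width: 31.9
grasp_force: 30.0
```

```bash
python3 -c "
from scr import *
inplate()"
```

```text
tip in plate [-2.45 54.94 38.11] theta 19.9 tilt 0.12 F plate [ 0.1 -4.4  6.8] Mz 0.61 q6 1.93
```

step_arm([
  [[0, 0, 0, 0.028, -0.249, -0.433, 0.1], [0, 0, 0, 0.028, -0.249, -0.433, 0.1], [0, 0, 0, 0, 0, 0, 0.1], [0, 0, 0, 0, 0, 0, 0.1], [0, 0, 0, 0, 0, 0, 0.1]],
])

```text
t: 25.9
ee_pos: [578.3, 340.0, 302.4]
orientation: [2.568, 0.51, -0.059]
ft_force: [-4.8, 4.3, 4.5]
width: 32.2
grasp_force: 30.0
```

```bash
python3 asc.py w10 | head -3; python3 -c "
from scr import *
d=ld('w10');B=Rplate(yaw)
X=np.array([(-21,34,26),(21,34,26),(21,-34,26),(-21,-34,26)],float)@B.T+P
print(proj(d,X,1).round(1))
for c in('scene','side'):
  d=snap(c,'k_'+c);print(proj(d,X).round(1).tolist())"
```

```text
tip in plate [-2.52 54.91 38.13] theta 15.9 tilt 0.12 F plate [-1.3 -4.   5.8] Mz 0.57 q6 2.0
tip pred [[316.5 203.3]] u0=297
176 ooooooooooonnnnnnooooooooooooonnnnooooon
[[290.1 216.1]
 [335.5 228.3]
 [315.1 291. ]
 [273.2 280.3]]
[[264.4, 188.2], [273.9, 187.0], [262.8, 200.6], [253.2, 201.6]]
[[290.0, 192.7], [295.4, 192.7], [277.8, 199.4], [272.7, 199.2]]
```

step_arm([
  [[0, 0, 0, 0.028, -0.249, -0.433, 0.1], [0, 0, 0, 0.028, -0.249, -0.433, 0.1], [0, 0, 0, 0.028, -0.249, -0.433, 0.1], [0, 0, 0, 0, 0, 0, 0.1], [0, 0, 0, 0, 0, 0, 0.1]],
])

```text
t: 26.68
ee_pos: [578.3, 340.1, 302.4]
orientation: [2.59, 0.375, -0.022]
ft_force: [-3.6, 3.9, 5.4]
width: 32.2
grasp_force: 30.0
```

Run:
```python
from scr import *
inplate()
d=snap("wrist","w11")
g=cv2.cvtColor(d["pixels"],cv2.COLOR_RGB2GRAY).astype(int);hs=cv2.cvtColor(d["pixels"],cv2.COLOR_RGB2HSV).astype(int)
for v in range(180,250,1):print(v,"".join(("R" if hs[v,u,1]>140 and (hs[v,u,0]<9 or hs[v,u,0]>170) else "Y" if hs[v,u,1]>110 and g[v,u]>70 else "0123456789abcdefghijklmnopqrstuvwxyz"[g[v,u]*26//256]) for u in range(255,355)))
```

```text
tip in plate [-2.56 54.93 38.15] theta 9.9 tilt 0.11 F plate [-1.  -3.1  6.8] Mz 0.6 q6 2.1
180 332222222222212222246Yhmnonnnnnoonnnnoooooonooooooonnnnnnooooonnooonnnnnnnooonnnnnnnnnnnnnnnnnnnnnnn
181 333222222212222222246aimoonnnnnoonnnnooooonnoooooonnnnnnnooooonnnnnnnnnnnnnoonnnnnnnnnnnnnnnnnnnnnnn
182 332322222212222122247bimnonnnnnoonnnnooooonnoooooonnnnnnooooonnnnmmllllllmnnnnnnnnnnnnnnnnnnnnnnnnnn
183 32222222212222222235YbinnonnnoooonnnnoooonnooooooonnnnnnoooonnmlkjiiiYYYijllmnnnnnnnnnnnnnnnnnnnnnnn
184 32322222221222122235YcjnonnnnoooonnnnoooonoooooooonnnnnnoonnmkihfYYYYYYYYYYYjkmnnnnnnnnnnnnnnnnnnnnn
185 32222212222222221236YeknoonnnoooonnnnoooonnooooooonnnnnnnnmkhfdcYYYYYYYYYYYYYYjlmnnnnnnnnnnnnnnnnnnn
186 33222222222221222246YflnoonnnoooonnnooooonnooooooonnnnnmlifdcbbbceeddYYYYYYYYYYYjlmnnnnnnnnnnnnnnnnn
187 32222222222122222247YglnoonnnnoonnnnooooonnoooooonnnnmkigdddeefghjjhfghYYYYYYYYYYjlmnnnnnnnnnnnnnnnn
188 23222221122222222247YimnonnnnnoonnnnooooonnoooooonnnmjffefgijjjklmmljjjjiYYYYYYYYYklnnnnnnnnnnnnnnnn
189 2222222222222222234Ybjnoonnnnooonnnnooooonooooooonnljgefhjk
[... 5641 characters left out ...]
3RRRRRRRR2222234RRRRRRRRRRRRRRRRRRRRRRRRRRRRRRRRRRRR433333RRRRRRRRR344
244 322222222357YRRRRRRRRRRRRRR5434RRRRRRR322334RRRRRRRRRRRRRRRRRRRRRRRRRRRRRRRRRRRRRRR54333RRRRRRRRR334
245 222222222357RRRRRRRRRRRRRR6543RRRRRRRR3333RRRRRRRRRRRRRRRRRRRRRRRRRRRRRRRRRRRRRRRRRRRR434RRRRRRRR334
246 3222222234RRRRRRRRRRRRRRRR6433RRRRRRRR34RRRRRRRRRRRRRRRRRRRRRRRRRRRRRRRRRRRRRRRRRRRRRRRR4RRRRRRRR434
247 232222224RRRRRRRRRRRRRRRRR5434RRRRRRRRRRRRRRRRRRRRRRRRRRRRRRRRRRRRRRRRRRRRRRRRRRRRRRRRRRRRRRRRRRRR33
248 22222224RRRRRRRRRRRRRRRRRR543RRRRRRRRRRRRRRRRRRRRRRRRRRRRRRRRRRRRRRRRRRRRRRRRRRRRRRRRRRRRRRRRRRRRR33
249 22222235RRRRRRRRRRRRRRRRR6533RRRRRRRRRRRRRRRRRRRRRRRRRRRRRRRRRRRRRRRRRRRRRRRRRRRRRRRRRRRRRRRRRRRRR33
```

Cam and slot have turned with the tool (cam still at the same place in the tool view), torque is 0.6 Nm, and the grip is holding (32.2 mm). Turn further.

step_arm([
  [[0, 0, 0, 0.028, -0.249, -0.433, 0.1], [0, 0, 0, 0.028, -0.249, -0.433, 0.1], [0, 0, 0, 0, 0, 0, 0.1], [0, 0, 0, 0, 0, 0, 0.1], [0, 0, 0, 0, 0, 0, 0.1]],
])

```text
t: 27.35
ee_pos: [578.3, 340.1, 302.3]
orientation: [2.601, 0.284, 0.002]
ft_force: [-4.0, 4.3, 4.5]
width: 32.0
grasp_force: 30.0
```

```bash
cat > lev.py <<'E'
from scr import *
inplate()
# red roller centroid in scene/side vs start (lever motion) and block-end shift
B=Rplate(yaw)
for c,f in(("scene","scene0"),("side","side0")):
    for nm,d in(("start",ld(f)),("now",snap(c,"l_"+c))):
        u,v=proj(d,P+B@[14,-34,16])[0].round().astype(int);im=d["pixels"][v-9:v+10,u-12:u+13].astype(float)
        r=np.clip(im[...,0]-np.maximum(im[...,1],im[...,2])-25,0,None);yy,xx=np.mgrid[v-9:v+10,u-12:u+13]
        print(c,nm,"red px",((r*xx).sum()/r.sum()).round(2),((r*yy).sum()/r.sum()).round(2),r.sum().round(), "exp free/home",proj(d,np.array([P+B@[14,-32,16],P+B@[14,-36.5,16]])).round(1).tolist())
E
python3 lev.py
```

```text
tip in plate [-2.61 54.88 38.11] theta 5.9 tilt 0.12 F plate [-1.9 -3.5  6.3] Mz 0.63 q6 2.17
scene start red px 261.62 203.38 313.0 exp free/home [[263.1, 202.8], [262.3, 203.8]]
scene now red px 260.65 203.46 122.0 exp free/home [[263.1, 202.8], [262.3, 203.8]]
side start red px 276.07 201.68 318.0 exp free/home [[278.4, 202.0], [277.2, 202.5]]
side now red px 275.46 201.68 300.0 exp free/home [[278.4, 202.0], [277.2, 202.5]]
```

step_arm([
  [[0, 0, 0, 0.028, -0.249, -0.433, 0.1], [0, 0, 0, 0.028, -0.249, -0.433, 0.1], [0, 0, 0, 0.028, -0.249, -0.433, 0.1], [0, 0, 0, 0, 0, 0, 0.1], [0, 0, 0, 0, 0, 0, 0.1]],
])

```text
t: 28.08
ee_pos: [578.3, 340.1, 302.3]
orientation: [2.613, 0.147, 0.039]
ft_force: [-4.4, 4.2, 4.8]
width: 32.0
grasp_force: 30.0
```

```bash
python3 lev.py
```

```text
tip in plate [-2.65 54.88 38.14] theta -0.1 tilt 0.12 F plate [-1.7 -3.9  6.5] Mz 0.61 q6 2.28
scene start red px 261.62 203.38 313.0 exp free/home [[263.1, 202.8], [262.3, 203.8]]
scene now red px 260.63 203.42 134.0 exp free/home [[263.1, 202.8], [262.3, 203.8]]
side start red px 276.07 201.68 318.0 exp free/home [[278.4, 202.0], [277.2, 202.5]]
side now red px 275.45 201.65 313.0 exp free/home [[278.4, 202.0], [277.2, 202.5]]
```

```bash
cat > yel.py <<'E'
from scr import *
snap("wrist","w12")
for n in("w9","w10","w11","w12"):
    d=ld(n);hs=cv2.cvtColor(d["pixels"],cv2.COLOR_RGB2HSV).astype(int)
    m=(hs[...,0]>14)&(hs[...,0]<32)&(hs[...,1]>110)&(hs[...,2]>90);m[:150]=0;m[245:]=0;m[:,:280]=0;m[:,360:]=0
    y,x=np.nonzero(m);print(n,m.sum(),x.mean().round(1),y.mean().round(1))
    # slot: dark pixels on head left of blade
g=cv2.cvtColor(d["pixels"],cv2.COLOR_RGB2GRAY).astype(int)
hs=cv2.cvtColor(d["pixels"],cv2.COLOR_RGB2HSV).astype(int)
for v in range(186,226):print(v,"".join(("R" if hs[v,u,1]>140 and (hs[v,u,0]<9 or hs[v,u,0]>170) else "Y" if hs[v,u,1]>110 and g[v,u]>70 else "0123456789abcdefghijklmnopqrstuvwxyz"[g[v,u]*26//256]) for u in range(285,350)))
E
python3 yel.py
```

```text
w9 158 335.1 199.1
w10 256 335.4 197.6
w11 256 335.5 197.5
w12 260 335.5 197.7
186 nnnnnnnnnnnnnnnnnnnnnnnnnnkigdbbbbcddcdYYYYYYYYYYYjkmnnnnnnnnnnnn
187 nnnnnnnnnnnnnnnnnnnnnnnmmkgeddeefghjjhffhYYYYYYYYYYjlmnnnnnnnnnnn
188 nnnnnnnnnnnnnnnnnnnnnmljigffghijjklmmkjiiiiYYYYYYYYYjlmmnnnnnnnnn
189 nnnnnnnnnnnnnnnnnnnnmligffhiklmmmmnnnnmmlkjhYYYYYYYYYjlmnnnnnnnnn
190 nnnnnnnnnnnnnnnnnnnnliffhjkmnnnnnnnnooonnmljhYYYYYYYYYjlmnnnnnnnn
191 nnnnnnnnnnnnnnnnnnnmifegjmnnnnnnnnnnnoooonnlihYYYYYYYYYkmnnnnnnnn
192 nnnnnnnnnnnnnnnnnnnkhfhjlnnnnnnnnnnnnnnooonnljjYYYYYYYYklnnnnnnnn
193 nnnnnnnnnnnnnnnnnnmjhiklmmmnnnnnnnnnnnnnnooonmkjYYYYYYYYlmnnnnnnn
194 nnnnnnnnnnnnnnnnmljijlmmkjkmnnnnnnnnnnnnnnnonnljiYYYYYYYkmnnnnnnn
195 nnnnnnnnnnnnnnnnmkhilmmlhdfjlmmnnnnnnnnnnnnnnnnljYYYYYYYYlnnnnnnn
196 nnnnnnnnnnnnnnnnmkikmmlhb7bfjklmnnnnnnnnnnnnnnnmkYYYYYYYYlnnnnnnn
197 nnnnnnnnnnnnnnnmlkkmmmjd76bgiijlnnnnnnnnnnnnnnnnlkYYYYYYYlnnnnnnn
198 nnnnnnnnnnnnnnnmlklmmlhc87beggikmnnnnnnnnnnnnnnnmlYYYYYYYYmnnnnnn
199 nnnnnnnnnnnnnnmmkkmnnlieb9bdeghikmnnnnnnnnnnnnnnnlYYYYYYYYmnnnnnn
200 nnnnnnnnnnnmmmmmkkmnnmkhedddefhijkmmn
[... 1078 characters left out ...]

216 mmmmlkhca877YRRRRR3222222RRRRRRRRRRRRRRRRR3333333RRRRYYikmmmmnnnn
217 mmmmlid9877RRRRR322222223RRRRRRRRRRRRRRRRR332333334RRRRYhjkllmnnn
218 mmmmkhb87RRRRR32222222223RRRRRRRRRRRRRRRRR3333333333RRRRRfiklmnnn
219 mmmlkga7RRRRRR22222222223RRRRRRRRRRRRRRRRR33333333323RRRRRYikmnnn
220 mmmljfaYRRRRR322222222223RRRRRRRRRRRRRRRRR333333333334RRRRRfjlmnn
221 mmmmkhbRRRRRR322222222223RRRRRRRRRRRRRRRRR333333333333RRRRRYilmnn
222 mmmmlicRRRRRR222222222223RRRRRRRRRRRRRRRRRR32333333333RRRRRRilmnn
223 mmmmlicRRRRRR222222222223RRRRRRRRRRRRRRRRRR33323333333RRRRRRgkmnn
224 klmmlicRRRRRR22222222222RRRRRRRRRRRRRRRRRRR33333323333RRRRRRYkmnn
225 filmliYRRRRR322222222222RRRRRRRRRRRRRRRRRRR33333332233RRRRRRYknnn
```

Slot angle now reads φ≈47° (home is about 50°) and torque is steady at 0.6 Nm. Add a few degrees for margin and dwell.

step_arm([
  [[0, 0, 0, 0.028, -0.249, -0.433, 0.1], [0, 0, 0, 0.028, -0.249, -0.433, 0.1], [0, 0, 0, 0, 0, 0, 0.1], [0, 0, 0, 0, 0, 0, 0.1], [0, 0, 0, 0, 0, 0, 0.1]],
])

```text
t: 28.85
ee_pos: [578.3, 340.2, 302.3]
orientation: [2.618, 0.056, 0.063]
ft_force: [-4.0, 4.8, 4.0]
width: 31.8
grasp_force: 30.0
```

```bash
python3 lev.py; python3 yel.py | sed -n '4p;12,24p'; python3 -c "
from scr import *
d=ld('w12');B=Rplate(yaw)
print(readout.get_obs()['width'])"
```

```text
tip in plate [-2.69 54.93 38.15] theta -4.1 tilt 0.11 F plate [-2.5 -3.5  6.1] Mz 0.68 q6 2.35
scene start red px 261.62 203.38 313.0 exp free/home [[263.1, 202.8], [262.3, 203.8]]
scene now red px 260.53 203.57 93.0 exp free/home [[263.1, 202.8], [262.3, 203.8]]
side start red px 276.07 201.68 318.0 exp free/home [[278.4, 202.0], [277.2, 202.5]]
side now red px 275.43 201.65 308.0 exp free/home [[278.4, 202.0], [277.2, 202.5]]
w12 277 335.4 197.3
193 nnnnnnnnnnnnnnnnnnmjhijlmmnnnnnnnnnnnnnnnoonnljiYYYYYYYYjlnnnnnnn
194 nnnnnnnnnnnnnnnnnnmjjlmlkklnnnnnnnnnnnnnnnnnnnliYYYYYYYYYlmnnnnnn
195 nnnnnnnnnnnnnnnnmmkilmmkgehlmmmnnnnnnnnnnnnnnnmkjYYYYYYYYlnnnnnnn
196 nnnnnnnnnnnnnnnnlkijmmlhb8cikllmnnnnnnnnnnnnnnnmkYYYYYYYYlmnnnnnn
197 nnnnnnnnnnnnnnnmljjlmmjd66bgiijlmnnnnnnnnnnnnnnnlkYYYYYYYYmnnnnnn
198 nnnnnnnnnnnnnnnmlklmmlhb76begghkmmnnnnnnnnnnnmnnmlYYYYYYYYlmnnnnn
199 nnnnnnnnnnnnnnnmkkmnmkhea8adeghikmnnnnnnnnnnnnnnmlYYYYYYYYlmnnnnn
200 nnnnnnnnnnnnnnmmkkmnmlkhdbbdefhijkmmnnnnnnnnnnnnnlkYYYYYYYYmnnnnn
201 nnnnnnnnnnnmmmmlkknnnmljgdddeghhijklmnnnnnnnnnnnnmkYYYYYYYYmnnnnn
202 nnnnnnnnnnmmmmmlklnnnmmkifeeeghiiihhlmnnnnnnnnnnnmkYYYYYYYYmmnnnn
203 nnnnnnnnnmmmmmmlkmnnnmmlkifefghiiigfgkmmnnnnnnnnnmlYYYYYYYYlmnnnn
204 nnnnnnnnmmmmmmmllmnnnmmllkhefghhiihfefjlmnnnnnnnnmlYYYYYYYYlmnnnn
205 nnnnnnnmmmmmmmmllmmmmmmllliffgggggggdbeilmmnnnnnnmlYYYYYYYYmmnnnn
31.89933149097996
```

step_arm([
  [[0, 0, 0, -0.036, 0.31, 0.54, 0.1], [0, 0, 0, -0.036, 0.31, 0.54, 0.1], [-0.005, 0.05, 0.087, 0, 0, 0, 0.1], [-0.015, 0.132, 0.23, 0, 0, 0, 0.1], [-0.022, 0.198, 0.346, 0, 0, 0, 0.1]],
])

```text
t: 29.62
ee_pos: [576.7, 358.6, 335.1]
orientation: [2.611, 0.168, 0.033]
ft_force: [-0.4, 0.6, -2.4]
width: 31.9
grasp_force: 30.0
```

step_arm([
  [[-0.022, 0.198, 0.346, 0, 0, 0, 0.1], [-0.022, 0.198, 0.346, 0, 0, 0, 0.1], [0, 0, 0, 0, 0, 0, 0.1], [0, 0, 0, 0, 0, 0, 0.1], [0, 0, 0, 0, 0, 0, 0.1]],
])

```text
t: 30.25
ee_pos: [574.3, 377.8, 368.3]
orientation: [2.61, 0.169, 0.032]
ft_force: [0.7, 0.1, -3.5]
width: 31.5
grasp_force: 30.0
```

```bash
python3 lev.py
python3 - <<'E'
from scr import *
d=snap("wrist","w13");g=cv2.cvtColor(d["pixels"],cv2.COLOR_RGB2GRAY).astype(int);hs=cv2.cvtColor(d["pixels"],cv2.COLOR_RGB2HSV).astype(int)
B=Rplate(yaw);print(proj(d,np.array([P+B@q for q in([-21.,34,26],[21,34,26],[-6,56,41],[0,-34,22],[14,-32,16])]),1).round(1).tolist())
for v in range(168,240,1):print(v,"".join(("R" if hs[v,u,1]>140 and (hs[v,u,0]<9 or hs[v,u,0]>170) else "Y" if hs[v,u,1]>110 and g[v,u]>70 else "0123456789abcdefghijklmnopqrstuvwxyz"[g[v,u]*26//256]) for u in range(275,355)))
delta([590.5,-66.2,400],down(-87))
E
```

```text
tip in plate [ -2.05  54.94 114.2 ] theta 0.9 tilt 0.22 F plate [-1.8  0.7 -3. ] Mz 0.06 q6 2.24
scene start red px 261.62 203.38 313.0 exp free/home [[263.1, 202.8], [262.3, 203.8]]
scene now red px 260.55 203.63 101.0 exp free/home [[263.1, 202.8], [262.3, 203.8]]
side start red px 276.07 201.68 318.0 exp free/home [[278.4, 202.0], [277.2, 202.5]]
side now red px 275.44 201.66 312.0 exp free/home [[278.4, 202.0], [277.2, 202.5]]
[[299.8, 200.8], [337.0, 201.3], [313.1, 184.6], [317.6, 254.6], [329.1, 251.2]]
168 22222236binnnnnnnnnnnooonnooooonnnnnoooonnnnnnnnnnoonnnnnnnnnnnnnnnnnnnlhfhknnnn
169 22111236binonnnnnnnnnonnnnooooonnnnnoooonnnnnnnnnnnnnnnnnnnnnnnnnnnnnnnnmmmnnnnn
170 12222236binnnnnnnnnnnnnonoooooonnnnnoonnnnmlkjjjkkklmnnnnnnnnnnnnnnnnnnnnnnnnnnn
171 22212236binonnnnnnnnnnonnnooooonnnnnnmljjjihggfgYYYYkllmnnnnnnnnnnnnnnnnnnnnnnnn
172 22222236binnnnnnnnnnnnnnnnooooonnnnmljhhhiiiiihhhYYYYYYlmnnnnnnnnnnnnnnnnnnnnnnn
173 22222236binonnnnonnnnnnnnnooooonnnljhijklmmmmmmlkjiYYYYYkmnnnnnnnnnnnnnnnnnnnnnn
174 12222236binnnnnoonnnnnnnnnooooonnmjijlnnnnnnoooonljiYYYYYkmnnnnnnnnnnn
[... 4958 characters left out ...]
RRRRRRRR2222222222223RRRRRRRRRRRRRRRRRRRR333333333333RRRRRRRR4446RR
234 RRRRRRRRR6544RRRRRRRR2222222222223RRRRRRRRRRRRRRRRRRRR333333333333RRRRRRRR4345RR
235 RRRRRRRRR6544RRRRRRR32222222222233RRRRRRRRRRRRRRRRRRRR3333333333334RRRRRRRR345RR
236 RRRRRRRRR6444RRRRRRR3222222222223RRRRRRRRRRRRRRRRRRRRR3333333333333RRRRRRRR345RR
237 RRRRRRRRR544RRRRRRRR3222222222223RRRRRRRRRRRRRRRRRRRRR3333333333333RRRRRRRR4446R
238 RRRRRRRRR544RRRRRRRR2222222222223RRRRRRRRRRRRRRRRRRRRR3333333333333RRRRRRRR4445R
239 RRRRRRRR6544RRRRRRRR2222222222234RRRRRRRRRRRRRRRRRRRRRR433333333333RRRRRRRRR344R
pos [574.5 377.9 368.5] shift [ 0.321 -8.881  0.63 ] rot [ 7.52  0.54 -1.07] n 7.6 q [ 0.64  0.62  1.44 -0.45  1.4   2.24]
```

Slot visible at image 45.8°, so φ≈45°. Block end edge at row 202 against 201.7 expected for home: clamped home. Return the driver.

step_arm([
  [[0.021, -0.592, 0.3, 0.501, 0.036, -0.071, 0.1], [0.021, -0.592, 0.3, 0.501, 0.036, -0.071, 0.1], [0.021, -0.592, 0.03, 0.501, 0.036, -0.071, 0.1], [0.021, -0.592, 0, 0.501, 0.036, -0.071, 0.1], [0.021, -0.592, 0, 0.501, 0.036, -0.071, 0.1]],
])

```text
t: 31.02
ee_pos: [579.6, 229.0, 400.6]
orientation: [2.789, 0.143, 0.024]
ft_force: [0.3, 0.9, -2.6]
width: 31.4
grasp_force: 30.0
```

step_arm([
  [[0.021, -0.592, 0, 0.501, 0.036, -0.071, 0.1], [0.021, -0.592, 0, 0.501, 0.036, -0.071, 0.1], [0.021, -0.592, 0, 0.501, 0.036, -0.071, 0.1], [0.021, -0.592, 0, 0.501, 0.036, -0.071, 0.1], [0.021, -0.592, 0, 0.501, 0.036, -0.071, 0.1]],
])

```text
t: 31.65
ee_pos: [584.8, 81.0, 400.5]
orientation: [2.965, 0.115, 0.013]
ft_force: [0.4, 0.1, -1.9]
width: 31.8
grasp_force: 30.0
```

step_arm([
  [[0.021, -0.592, 0, 0.501, 0.036, -0.071, 0.1], [0.021, -0.592, 0, 0.501, 0.036, -0.071, 0.1], [0.021, -0.592, 0, 0.501, 0.036, -0.071, 0.1], [0.021, -0.592, 0, 0.501, 0.036, -0.071, 0.1], [0.021, -0.592, 0, 0.501, 0.036, -0.071, 0.1]],
])

```text
t: 32.28
ee_pos: [589.9, -67.0, 400.5]
orientation: [-3.139, -0.083, -0.0]
ft_force: [-0.3, 0.3, -2.6]
width: 31.8
grasp_force: 30.0
```

step_arm([
  [[0, 0, 0, 0, 0, 0, 0.1], [0, 0, 0, 0, 0, 0, 0.1], [0, 0, 0, 0, 0, 0, 0.1], [0, 0, 0, 0, 0, 0, 0.1], [0, 0, 0, 0, 0, 0, 0.1]],
])

```text
t: 32.9
ee_pos: [590.2, -65.3, 400.7]
orientation: [-3.14, -0.084, -0.002]
ft_force: [0.5, 0.8, -2.9]
width: 32.1
grasp_force: 30.0
```

Run:
```python
from scr import *
delta([590.5,-66.2,400],down(-87))
d=snap("wrist","w14");g=cv2.cvtColor(d["pixels"],cv2.COLOR_RGB2GRAY).astype(int);hs=cv2.cvtColor(d["pixels"],cv2.COLOR_RGB2HSV).astype(int)
print(proj(d,[[590.5,-66.2,100],[590.5,-66.2,131]],1).round(1).tolist())
for v in range(176,230,1):print(v,"".join(("R" if hs[v,u,1]>140 and (hs[v,u,0]<9 or hs[v,u,0]>170) else "0123456789abcdefghijklmnopqrstuvwxyz"[g[v,u]*26//256]) for u in range(280,360)))
```

```text
pos [590.2 -65.3 400.7] shift [ 0.006 -0.019 -0.014] rot [-0.01  0.02 -0.02] n 0.0 q [-0.13  0.38  1.7   0.    1.05  1.39]
[[318.2, 194.9], [318.2, 203.6]]
176 11125elnnnnnnnnnnnnnnnnnnnnnnnnnnnnnnnnnnnnnnnnnnnnnnnnnnnnnnnnnnnnnnnnnnnnmmmmn
177 11125elnnnnnnnnnnnnnnnnnnnnnnnnnnnnnnnnnnnnnnnnnnnnnnnnnnnnnnnnnnnnnnnnnnnnmnmnn
178 11115dlnnnnnnnnnnnnnnnnnnnnnnnnnnnnmmmmmmmmnnnnnnnnnnnnnnnnnnnnnnnnnnnnnnnnnnnnn
179 11115elnnnnnnnnnnnnnnnnnnnnnnnnnnmlkjjijjjkmmnnnnnnnnnnnnnnnnnnnnnnnnnnnnnnnnnnn
180 11124dlnnnnnnnnnnnnnnnnnnnnnnnnmljfdbaaaabehklmnnnnnnnnnnnnnnnnnnnnnnnnnnnnnnnnn
181 11114bjmnnnnnnnnnnnnnnnnnnnnnmlifc854434347adgkmmmnnnnnnnnnnnnnnnnnnnnnnnnnnnnnn
182 11114aimnnnnnnnnnnnnnnnnnnnnmlhd96322222223469ejlmnnnnnnnnnnnnnnnnnnnnnnnnnnnnnn
183 11113aimnnnnnnnnnnnnnnnnnnnmlhc7422212122222248dilmnnnnnnnnnnnnnnnnnnnnnnnnnnnnn
184 11114aimnnnnnnnnnnnnnnnnnnmlic632212222221122237dimnnnnnnnnnnnnnnnnnnnnnnmnnnnnn
185 111139hmnnnnnnnnnnnnnnnnnmmkg83211122222221212238ejmnnnnnnnnnnnnnnnnnnmmmmmnnnnn
186 111138flnnnnnnnnnnnnnnnnnmlkh921122111121222122249flmnnnnnnnnnnnnnnmmllllmmmnnnn
187 11113
[... 2945 characters left out ...]
RRRR9bbbbbbbba888777
222 11121126dgge9RRRRR111111111112RRRRRRRRRRRRRRRRRR11111111112RRRRRRR54444444333333
223 222221136888RRRRRR11111111111RRRRRRRRRRRRRRRRRRR11111111112RRRRRRRR2111122222222
224 33332222233RRRRRRR11111111111RRRRRRRRRRRRRRRRRRR21111111111RRRRRRRR2111223333333
225 RRRRR32211RRRRRRRR11111111111RRRRRRRRRRRRRRRRRRR211111111112RRRRRRRR11233RRRRRRR
226 RRRRRR3212RRRRRRR211111111111RRRRRRRRRRRRRRRRRRR211111121112RRRRRRRR123RRRRRRRRR
227 RRRRRR3222RRRRRRR111111111111RRRRRRRRRRRRRRRRRRR211111111112RRRRRRRR223RRRRRRRRR
228 RRRRRR322RRRRRRRR111111111111RRRRRRRRRRRRRRRRRRR211111111112RRRRRRRR223RRRRRRRRR
229 RRRRRR322RRRRRRRR111111111111RRRRRRRRRRRRRRRRRRR211111111112RRRRRRRR222RRRRRRRRR
```

Hole centre is at about (320,193) in the wrist picture, 2–3 mm from the present aim. Shift (+2.5,−3) mm and lower.

step_arm([
  [[0.05, -0.06, 0, 0, 0, 0, 0.1], [0, 0, -0.3, 0, 0, 0, 0.1], [0, 0, -0.3, 0, 0, 0, 0.1], [0, 0, -0.3, 0, 0, 0, 0.1], [0, 0, -0.3, 0, 0, 0, 0.1]],
])

```text
t: 33.58
ee_pos: [592.5, -68.8, 339.1]
orientation: [-3.14, -0.083, -0.0]
ft_force: [-0.5, -0.3, -2.7]
width: 31.5
grasp_force: 30.0
```

step_arm([
  [[0, 0, -0.3, 0, 0, 0, 0.1], [0, 0, -0.3, 0, 0, 0, 0.1], [0, 0, -0.12, 0, 0, 0, 0.1], [0, 0, 0, 0, 0, 0, 0.1], [0, 0, 0, 0, 0, 0, 0.1]],
])

```text
t: 34.2
ee_pos: [593.0, -68.8, 305.2]
orientation: [-3.14, -0.083, -0.004]
ft_force: [-0.5, 0.2, -2.0]
width: 32.0
grasp_force: 30.0
```

step_arm([
  [[0, 0, -0.04, 0, 0, 0, 0.1], [0, 0, -0.04, 0, 0, 0, 0.1], [0, 0, -0.02, 0, 0, 0, 0.1], [0, 0, -0.01, 0, 0, 0, 0.1], [0, 0, 0, 0, 0, 0, 0.1]],
])

```text
t: 34.83
ee_pos: [592.7, -68.8, 299.3]
orientation: [-3.14, -0.083, -0.002]
ft_force: [-0.8, 0.1, -0.9]
width: 32.1
grasp_force: 30.0
```

Just touching; one more millimetre, then open slowly and rise.

step_arm([
  [[0, 0, -0.02, 0, 0, 0, 0.1], [0, 0, 0, 0, 0, 0, 0.1], [0, 0, 0, 0, 0, 0, 0.45], [0, 0, 0, 0, 0, 0, 0.5], [0, 0, 0, 0, 0, 0, 0.55]],
])

```text
t: 35.45
ee_pos: [592.8, -68.8, 298.1]
orientation: [-3.14, -0.083, -0.002]
ft_force: [-0.4, 0.2, 0.4]
width: 47.7
grasp_force: 0.0
```

step_arm([
  [[0, 0, 0, 0, 0, 0, 0.6], [0, 0, 0, 0, 0, 0, 0.6], [0, 0, 0.1, 0, 0, 0, 0.6], [0, 0, 0.3, 0, 0, 0, 0.6], [0, 0, 0.6, 0, 0, 0, 0.6]],
])

```text
t: 36.08
ee_pos: [592.4, -68.7, 348.6]
orientation: [-3.14, -0.083, 0.001]
ft_force: [0.3, 0.3, -0.4]
width: 52.5
grasp_force: 0.0
```

step_arm([
  [[0, 0, 0.6, 0, 0, 0, 0.6], [0, 0, 0.6, 0, 0, 0, 0.6], [0, 0, 0.3, 0, 0, 0, 0.6], [0, 0, 0, 0, 0, 0, 0.6], [0, 0, 0, 0, 0, 0, 0.6]],
])

```text
t: 36.7
ee_pos: [592.3, -68.7, 422.2]
orientation: [-3.14, -0.083, 0.001]
ft_force: [-0.1, -1.0, -0.7]
width: 52.8
grasp_force: 0.0
```

```bash
python3 lev.py
python3 - <<'E'
from go import *
for c in("scene","side"):
    for nm,d in(("start",ld(c+"0")),("now",snap(c,"z_"+c))):
        hs=cv2.cvtColor(d["pixels"],cv2.COLOR_RGB2HSV);u,v=proj(d,[592,-66,137])[0].round().astype(int)
        m=((hs[...,1]>140)&(hs[...,2]>70)&((hs[...,0]<9)|(hs[...,0]>171)))[v-30:v+35,u-22:u+23]
        n,l,s,ce=cv2.connectedComponentsWithStats(m.astype(np.uint8));i=1+s[1:,4].argmax();print(c,nm,s[i].tolist(),(ce[i]+[u-22,v-30]).round(1))
E
```

```text
tip in plate [275.42  22.31 -25.79] theta -4.1 tilt 30.05 F plate [ 0.5 -0.3 -1.1] Mz 0.06 q6 1.38
scene start red px 261.62 203.38 313.0 exp free/home [[263.1, 202.8], [262.3, 203.8]]
scene now red px 260.71 204.94 570.0 exp free/home [[263.1, 202.8], [262.3, 203.8]]
side start red px 276.07 201.68 318.0 exp free/home [[278.4, 202.0], [277.2, 202.5]]
side now red px 274.99 202.03 542.0 exp free/home [[278.4, 202.0], [277.2, 202.5]]
scene start [17, 20, 11, 22, 174] [342.5 199.3]
scene now [18, 20, 10, 22, 175] [343.5 199.4]
side start [15, 18, 12, 26, 198] [335.9 214.3]
side now [17, 19, 12, 25, 209] [337.1 215.3]
```

The driver is back upright in its hole. The roller has moved (−0.9,+1.6) and (−1.1,+0.35) px, which matches fully pressed. Hand in.

```bash
python3 -c "
from workcell import ctrl
print(ctrl.close_job())"
```

```text
the job is handed in; nothing more can be done
None
```

I handed the job in at about 37 s of the 72 s allowed; the verdict was not shown. By my last measurements the block is clamped home with the switch roller fully pressed in, the driver stands upright in its large rack hole, and the gripper touches nothing.

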